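Take the sanding sleeve off the spindle sander

TASK

Take the sanding sleeve off the spindle sander and put it away. Loosen the knob on top of the rubber drum by about a full turn until the drum lets go of the sleeve (the thread is left-handed: it loosens clockwise seen from above, so do not tighten it), then draw the sleeve straight up off the drum with a light grip that neither crushes the paper nor drags it hard along the rubber. Lower it over the empty storage post until you feel it press lightly (about 5 N) on the foot, without forcing it, and only then let go; leave the other sleeves and the carved pieces where they are.

Things in the scene. Friction and masses are not known exactly. Their poses are not given: they have to be found in the camera images.
- knob (a joint): turn of the drum's clamping knob, rad; grows as it is turned clockwise seen from above, which loosens it (left-hand thread). Starts at -2.4 to -1.2 (tight); near 0 the rubber lets go of the sleeve, from 1.5 the sleeve is loose; the thread ends at 8. Friction about 0.35 N m, stays where it is left; a full turn lifts knob and washer 5 mm. The spindle is locked, it does not turn
- knob_grip (a point): centre of the black fluted round knob on top of the drum, half-way up its grip (39 mm diameter, 20 mm high; below it a neck, 20 mm diameter and 6 mm high, on a steel washer of 47 mm). Upright; its x axis turns with the knob. When tight, the underside of the grip is about 10 mm above the sleeve's top edge
- sleeve_mid (a point): centre (half-way up, on the axis) of the brown abrasive-paper sleeve on the sander's drum: open tube 60 mm high, 55 mm outer, 50 mm inner diameter, 40 g, z up. It stands on the drum's lower flange and lifts off over drum, washer (47 mm) and knob when drawn up 95 mm. It is only paper: over about 20 N of grip, or 15 N pushed against drum or post, spoils it; 5 to 10 N of grip holds it
- drum_foot (a point): on the spindle's axis, at the lower flange on which the sleeve's lower edge stands, 10 mm above the sander's steel table (310 x 280 mm, 50 mm above the bench)
- post_a_foot (a point): the empty storage post, turned wood on a round foot, screwed to the bench; this point lies on its axis on top of the foot (74 mm in diameter, 14 mm high), where the sleeve's lower edge comes to rest (sleeve centre 30 mm above it). The post is 46 mm in diameter and stands 44 mm above the foot, its upper 12 mm tapering to 33 mm. z up. Rigid: 1 mm of arm travel after touching makes 10 to 20 N
- stored_b_mid (a point): centre of a like sleeve (55 x 60 mm) stored on the second post; leave it there
- stored_c_mid (a point): centre of a like sleeve (55 x 60 mm) stored on the third post; leave it there
- plinth: small square wooden plinth, 58 x 58 x 24 mm, lying on a far corner of the sander's table; origin at the centre of its underside; a bystander
- bust: carved wooden bust, 52 mm wide, 130 mm tall, standing on the bench left of the sander; origin at the centre of its underside; a bystander
Things that resemble listed ones, but are neither listed nor needed, are in the scene too. Leave any green or turquoise look-alike of the part that bears sleeve_mid alone. What is shaped like the part that bears post_a_foot but red is not meant.

How it is judged:
By the outcome, as a careful person would: the job done as asked, in the order asked, and still so for the second after the job is handed in, with the robot touching nothing.
It also fails if it takes over 69 s, if anything falls off the work surface, if the arm or the gripper's body presses on something with over 40 N, if the wrist force passes 120 N, or if a joint passes its speed limit or range.

ROBOT

A 7-joint arm with a two-finger parallel gripper is mounted at the origin on the work surface. World frame = base frame: x ahead of the robot, y to its left, z up, the work surface at z = 0. Lengths are in m, angles in rad, forces in N, time in s.
With the tool pointing down it reaches from about 0.425 to 1.025 m from the base axis. Payload 9.4 kg.
Tool frame: the origin (TCP) lies at the centre of the arm's flange, where the gripper is bolted on; the fingertips stand tcp_to_tips ahead of it and the grasp point (between the pads) lies 167 mm ahead of it (tcp_to_tips is the distance from the TCP to the fingertips, in m); z points along the fingers, y is the direction in which the jaws open and shut (so a half turn about z gives the same grasp; the last joint's range is limited). The gripper opens to 93 mm and grips with 3 to 60 N. Pads are 15 mm wide; open, the fingers measure 128 mm over their backs; the gripper's body (75 mm by 188 mm) begins 65 mm behind the grasp point.
Start: joints at [1.083, 0.599, -0.003, 1.599, 0.002, 0.943, -0.08], TCP at [0.29, -0.665, 0.405] pointing down, gripper open.
Joint ranges: [-2.57, 2.57], [-0.35, 1.97], [-1.29, 1.29], [0.11, 2.56], [-1.05, 4.19], [0.11, 1.86], [-2.63, 2.63]. Speed limits (rad/s): [2.22, 2.22, 3.01, 3.01, 3.14, 3.14, 3.14].

INTERFACE

Orientations are given as a rotation vector (axis times angle).
In Python, from cell import * gives the robot as it stands.
- The arm moves only by the tool drive_tool, never from a script. Its argument "commands" is a list that holds one entry, the list of rows, each a list of 6 numbers: the shift along the world's x, y, z in mm, then the turn, a rotation vector about the world's x, y, z in degrees. In form: [[[x, y, z, ax, ay, az], ...]]. A call has 1 to 5 rows; each row shifts and turns the pose as measured when the row begins; what a row does not reach is not made up. A row lasts 1/12 s, in which the tool goes at most 41.7 mm and 7.16 degrees, less where a joint would pass 70% of its speed; a pose out of reach is approached as far as the arm can. A call is refused whole if a number of a shift passes 41.7 or a number of a turn 7.16, either way. A call with a gripper value outside its range is refused whole. "claw" is the finger opening in mm, from 0 to 93, set as the call begins (left out, the last holds). The fingers move at their own pace and stop on an object; "force" is the grip in N (left out, the last holds). Time passes only in rows, so rows that do not move let the fingers close. It gives the time, the measured TCP pose, the force and the opening at its end, in the units of the state.
- get_state(): the state, without advancing time (a new reading comes with each control period).
- camera(name): name is "scene" or "top" or "wrist"; returns a dict with "frame" (480x640x3 uint8, red, green, blue), "intrinsics" (3x3 intrinsics, pixels), "R" (3x3) and "t" (3): a world point X has camera coordinates R X + t. Camera axes: x right, y down, z forward; pixel columns grow to the right and rows downward; lengths in m; the calibration is good to about 2 mm. A picture is of the moment at which its call begins. There is no depth.
- hand_in(): hands the job in, once; it reports no verdict.
Trained networks look in the newest picture that a camera, given by its name, has taken for a name from the list of things; names that differ only in an ending like _2 or _b are one class to them, and where a whole thing is asked for, a point or a joint stands for the part that bears it (a point fixed in the world has none). Each returns a list of dicts, best first, with "p" (0 to 1); they miss things now and then, are a little off and sometimes report something else, mostly with a low value. They report only what shows in the picture. A call takes as long as a camera call. They do not tell look-alikes from the thing itself.
- cut_out(camera, thing): "pixels" (480x640 bool, what is visible of it) and "xy" ([column, row] in pixels, amid what is visible of it).
The state is a dict: "clock": time; "joint_positions": joint angles; "joint_vel": joint speeds; "effort": joint torques, N m; "position": TCP position; "orientation": TCP orientation; "wrist_force": force on the tool from outside, world axes, zero at the start; "wrist_torque": the same for the moment, N m; "grip_width": finger opening in m.
Only numpy, scipy, OpenCV 4.12 (cv2) and the standard library are available. Lean on these libraries where they do the work, as an engineer would, in place of code of your own. Each camera call takes 0.05 s, during which the arm holds its last target.

## Working session

There is one attempt and no reset: what is moved stays moved. The work goes in short steps, Python scripts to look and compute and a tool call to move; the robot and the scene stay as the last step left them, time stands still between calls to the robot, and variables do not carry over. Pictures are saved under pics/ and viewed, and the job is handed in when it is done.

Besides the shell and the picture viewer there is one more tool, called by a JSON object that holds its "name" and its "arguments". drive_tool: Moves the arm, as the interface text tells. Its arguments: {"type":"object","properties":{"commands":{"type":"array","items":{"type":"array","items":{"type":"array","items":{"type":"number"}}}},"claw":{"type":"number"},"force":{"type":"number"}},"required":["commands"]}

```bash
ls; mkdir -p pics; python3 - <<'E'
from cell import *
import cv2
for n in ["scene","top","wrist"]:
    c=camera(n); cv2.imwrite(f"pics/{n}0.png",c["frame"][:,:,::-1])
    print(n,c["intrinsics"],c["R"],c["t"])
s=get_state();print(s)
print([k for k in globals() if not k.startswith('_')][:30])
try: print(tcp_to_tips)
except Exception as e: print(e)
E
```

```text
pics
scene [[567.62721758   0.         319.47100163]
 [  0.         567.62721758 239.96619553]
 [  0.           0.           1.        ]] [[ 0.19016071  0.98167914  0.01204066]
 [ 0.69591793 -0.12613492 -0.70695701]
 [-0.6924862   0.14281476 -0.70715402]] [-0.15157504 -0.22796031  1.61854319]
top [[448.85038063   0.         317.37705547]
 [  0.         448.85038063 245.06722279]
 [  0.           0.           1.        ]] [[-0.00495304 -0.99991948 -0.01168313]
 [-0.99564337  0.00601905 -0.09304868]
 [ 0.09311151  0.01117136 -0.99559301]] [0.06520696 0.4682956  0.99217186]
wrist [[366.29021435   0.         317.38719482]
 [  0.         366.29021435 237.13154899]
 [  0.           0.           1.        ]] [[ 0.40026216 -0.91639895 -0.00177888]
 [-0.87665109 -0.38346527  0.29058089]
 [-0.26697017 -0.11474908 -0.95684878]] [-0.72494394 -0.03478993  0.3916057 ]
{'clock': 0.15, 'joint_positions': array([ 1.08329459,  0.59998237, -0.00253995,  1.5999177 ,  0.00180083,
        0.94290167, -0.0797914 ]), 'joint_vel': array([ 0.00143023, -0.00336018, -0.00124179, -0.00148845, -0.00026648,
        0.00040357,  0.00136197]), 'effort': array([ 2.15209380e-03, -7.65589356e+01,  1.49898760e+00, -2.52562237e+01,
       -5.23197174e-02,  1.48628763e-02,  5.38627285e-05]), 'position': array([ 0.28948261, -0.66455454,  0.40403878]), 'orientation': array([-3.07440576e+00, -6.40622335e-01,  5.66273593e-04]), 'wrist_force': array([0.14030874, 0.92674305, 0.49474691]), 'wrist_torque': array([-0.00046755,  0.00230082,  0.05061032]), 'grip_width': 0.09330100106413089}
['camera', 'hand_in', 'get_state', 'cut_out', 'IKError', 'tcp_to_tips', 'cv2', 'n', 'c', 's']
0.1861
```

View pics/scene0.png

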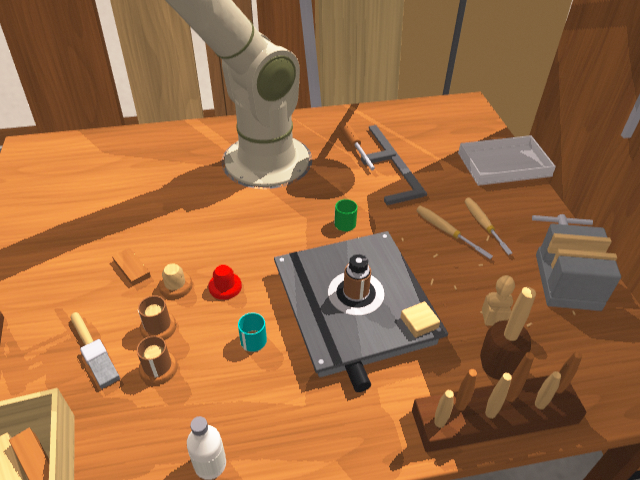

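View pics/top0.png

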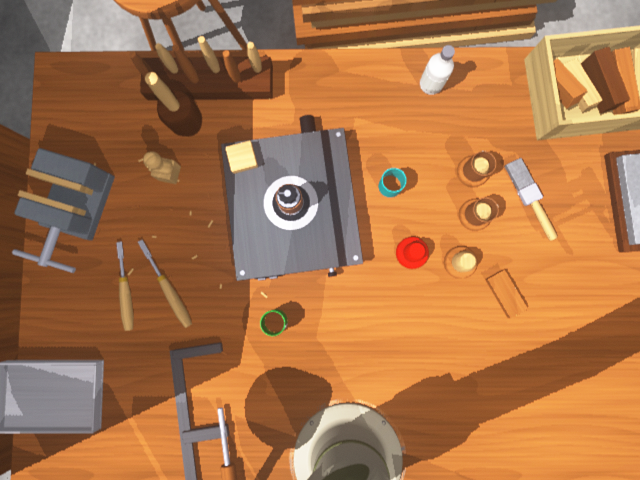

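View pics/wrist0.png

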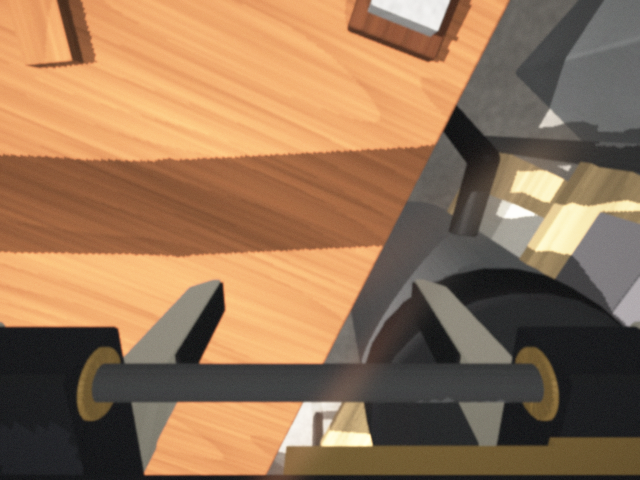

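```bash
cat > h.py <<'E'
from cell import *
import numpy as np, cv2
def P(c): return c["intrinsics"]@np.hstack([c["R"],np.reshape(c["t"],(3,1))])
def onz(c,uv,z):
    d=c["R"].T@np.linalg.solve(c["intrinsics"],np.array([uv[0],uv[1],1.])); o=-c["R"].T@c["t"]
    return o+d*(z-o[2])/d[2]
def tri(c1,u1,c2,u2):
    X=cv2.triangulatePoints(P(c1),P(c2),np.array(u1,float).reshape(2,1),np.array(u2,float).reshape(2,1)); return (X[:3]/X[3]).ravel()
def proj(c,X):
    q=P(c)@np.append(X,1); return q[:2]/q[2]
E
python3 - <<'E'
from h import *
np.set_printoptions(precision=4,suppress=True)
C={n:camera(n) for n in ["scene","top"]}
Z={"knob_grip":.14,"sleeve_mid":.09,"post_a_foot":.03,"stored_b_mid":.044,"plinth":.062,"bust":.065,"drum_foot":.06}
for n in C:
  vis=C[n]["frame"][:,:,::-1].copy()
  for k in Z:
    for d in cut_out(n,k)[:8]:
        m=d["pixels"]; ys,xs=np.nonzero(m)
        print(n,k,round(d["p"],2),np.round(d["xy"],1),"n",m.sum(),"bb",xs.min(),xs.max(),ys.min(),ys.max(),onz(C[n],(xs.mean(),ys.mean()),Z[k])[:2])
for n,(u,v) in {"scene":(357,280),"top":(290,200)}.items():
  f=C[n]["frame"][v-50:v+50,u-60:u+60,::-1]; cv2.imwrite(f"pics/crop_{n}.png",cv2.resize(f,None,fx=6,fy=6,interpolation=cv2.INTER_CUBIC))
for n,(u,v) in {"scene":(174,300),"top":(460,220)}.items():
  f=C[n]["frame"][v-75:v+75,u-100:u+100,::-1]; cv2.imwrite(f"pics/cropp_{n}.png",cv2.resize(f,None,fx=4,fy=4,interpolation=cv2.INTER_CUBIC))
E
```

```text
scene knob_grip 0.77 [357.6 265.1] n 406 bb 348 368 254 276 [0.5658 0.122 ]
scene sleeve_mid 0.76 [251.2 331.1] n 958 bb 238 267 312 350 [ 0.6515 -0.1035]
scene sleeve_mid 0.66 [345.1 216.5] n 621 bb 334 356 199 230 [0.3599 0.1445]
scene sleeve_mid 0.58 [357.5 285.8] n 497 bb 343 369 272 298 [0.579  0.1168]
scene post_a_foot 0.97 [174.6 281.9] n 885 bb 159 191 263 298 [ 0.4435 -0.2582]
scene post_a_foot 0.95 [221.4 286. ] n 843 bb 209 241 264 298 [ 0.4659 -0.1501]
scene post_a_foot 0.49 [357.5 265.2] n 442 bb 347 368 254 277 [0.4701 0.1518]
scene post_a_foot 0.18 [359.2 268.6] n 461 bb 346 369 254 278 [0.472  0.1518]
scene stored_b_mid 0.75 [151.8 357.8] n 911 bb 137 170 335 376 [ 0.6425 -0.298 ]
scene plinth 0.97 [422.  319.8] n 856 bb 401 439 303 336 [0.6622 0.2324]
scene plinth 0.21 [353.5 283.3] n 517 bb 343 369 270 299 [0.555  0.1241]
scene bust 0.62 [498.9 300.5] n 1087 bb 482 514 275 324 [0.65   0.4071]
scene drum_foot 0.6 [352.5 303.3] n 14889 bb 274 447 231 391 [0.5995 0.1088]
scene drum_foot 0.46 [360.  264.8] n 424 bb 347 368 254 277 [0.4965 0.1436]
top knob_grip 0.68 [159
[... 253 characters left out ...]
310 335 [0.2994 0.1565]
top sleeve_mid 0.57 [295.4 208.3] n 139 bb 278 302 193 214 [0.5419 0.1141]
top post_a_foot 0.97 [415.5 253.8] n 828 bb 396 428 237 268 [ 0.4497 -0.1489]
top post_a_foot 0.76 [460.4 260.4] n 866 bb 444 477 247 278 [ 0.4271 -0.2552]
top stored_b_mid 0.7 [476.4 170.3] n 554 bb 463 496 151 181 [ 0.64   -0.3004]
top stored_b_mid 0.56 [298.7 206.7] n 16761 bb 222 362 115 280 [0.5545 0.1149]
top plinth 0.82 [240.4 155.8] n 773 bb 226 257 141 173 [0.6612 0.2301]
top plinth 0.22 [479.  213.3] n 386 bb 466 498 198 225 [ 0.5337 -0.2942]
top bust 0.63 [158.5 168.1] n 784 bb 143 180 152 184 [0.6379 0.4048]
top drum_foot 0.64 [297.9 207.7] n 16822 bb 221 362 115 280 [0.5521 0.1144]
```

View pics/crop_scene.png

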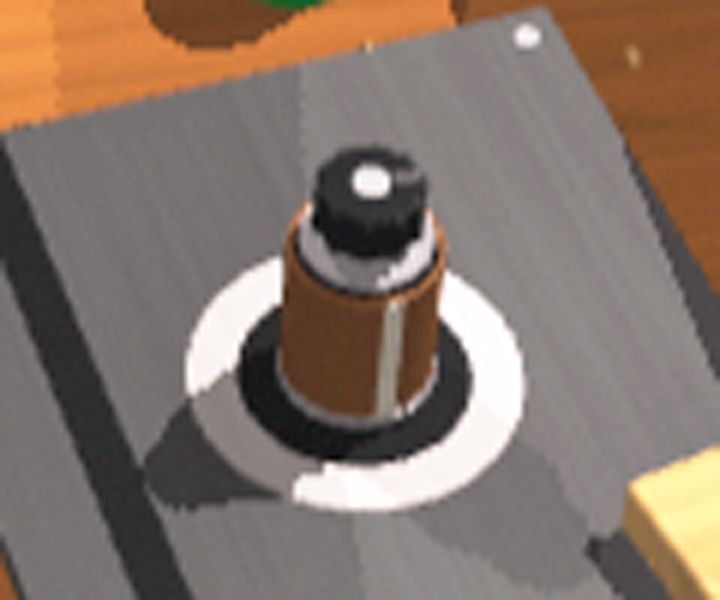

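View pics/crop_top.png

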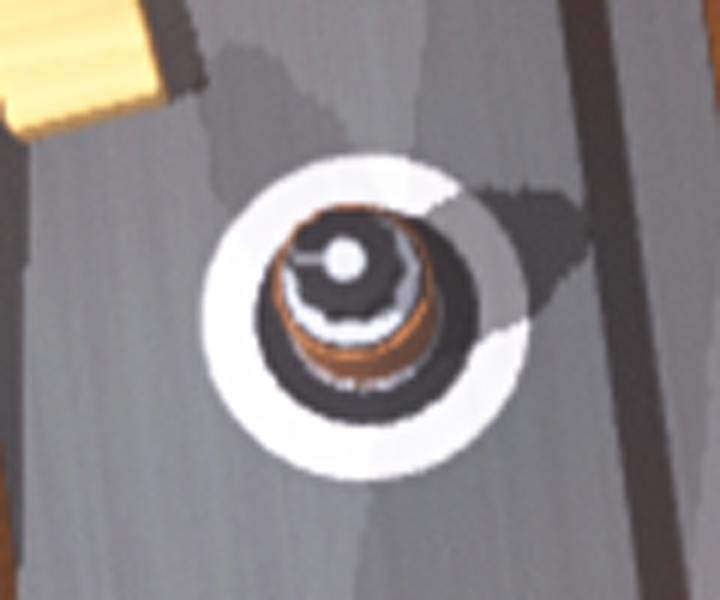

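View pics/cropp_scene.png

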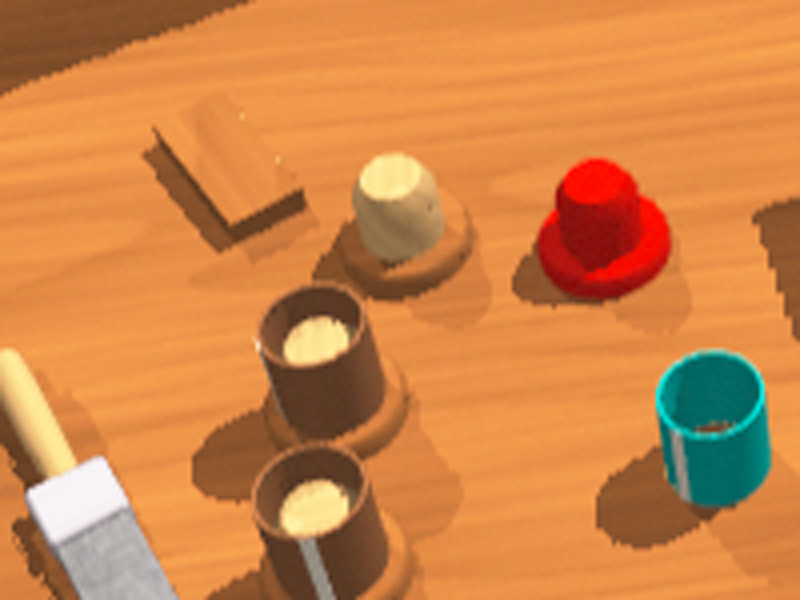

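View pics/cropp_top.png

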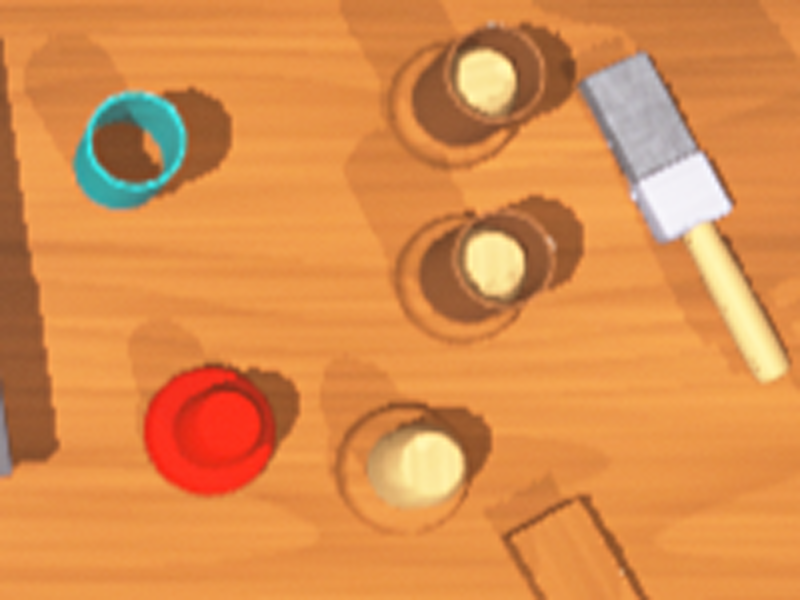

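```bash
python3 - <<'E'
from h import *
np.set_printoptions(precision=4,suppress=True)
C={n:camera(n) for n in ["scene","top"]}
s,t=C["scene"],C["top"]
print("knobdot",tri(s,(358.8,260.2),t,(287.3,193)),onz(s,(358.8,260.2),.152),onz(t,(287.3,193),.152))
print("ring",onz(t,(291.2,202.8),.051),onz(s,(297+356/6,230+383/6),.051))
print("posttop",tri(s,(171.8,269.5),t,(468.5,260.8)),onz(s,(171.8,269.5),.058),onz(t,(468.5,260.8),.058))
print("foot",onz(t,(460.7,262),.012))
# overlay check
a=np.linspace(0,2*np.pi,40)
def circ(img,c,x,y,z,r,col,f,off):
    for q in a:
        u=(proj(c,[x+r*np.cos(q),y+r*np.sin(q),z])-off+.5)*f-.5
        cv2.circle(img,tuple(int(v) for v in u),2,col,-1)
for n,w in C.items():
  for nm,(X,Y),items in [("post",(0.4355,-.2575),[(.058,.0165),(.014,.037),(.0,.037)]),("drum",(.5585,.1205),[(.06,.0275),(.12,.0275),(.13,.0195),(.15,.0195)])]:
    u,v=proj(w,[X,Y,.05]).astype(int); off=np.array([u-40,v-35])
    f=cv2.resize(w["frame"][v-35:v+35,u-40:u+40,::-1],None,fx=5,fy=5,interpolation=cv2.INTER_CUBIC)
    for (z,r),col in zip(items,[(0,0,255),(255,0,0),(0,255,0),(255,255,0)]): circ(f,w,X,Y,z,r,col,5,off)
    globals()[nm+n]=f
cv2.imwrite("pics/ov.png",np.vstack([np.hstack([postscene,posttop]),np.hstack([drumscene,drumtop])])[:,:]) 
E
```

```text
knobdot [0.5617 0.1228 0.1509] [0.5628 0.1239 0.152 ] [0.5611 0.1206 0.152 ]
ring [0.5604 0.1199 0.051 ] [0.5665 0.1239 0.051 ]
posttop [ 0.4297 -0.2615  0.0564] [ 0.4323 -0.259   0.058 ] [ 0.4291 -0.2647  0.058 ]
foot [ 0.4291 -0.2619  0.012 ]
```

View pics/ov.png

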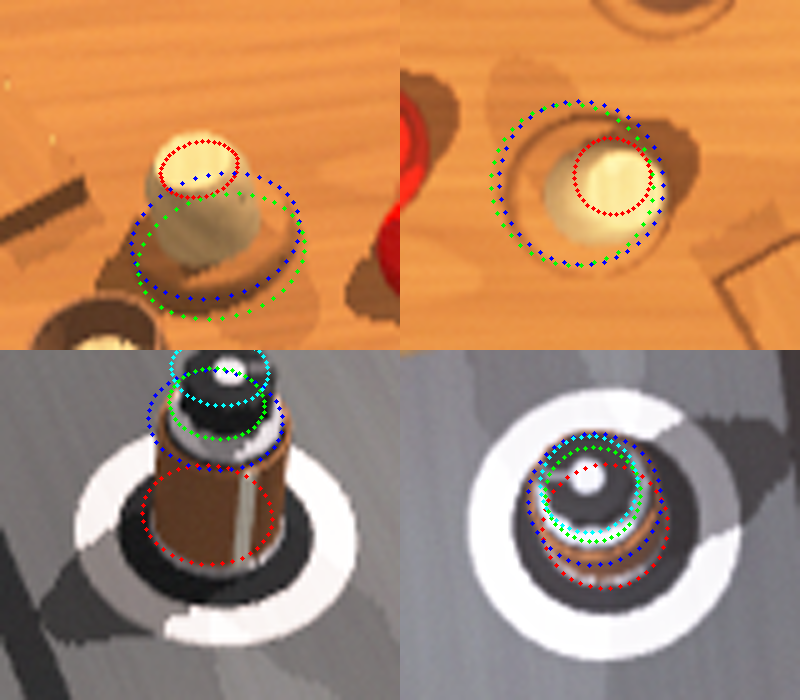

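{"name": "drive_tool", "arguments": {"commands": [[[13,38,0,0,0,7],[13,38,0,0,0,7],[13,38,0,0,0,7],[13,38,0,0,0,7],[13,38,0,0,0,7]]]}}

```text
clock: 1.47
position: [0.3502, -0.4758, 0.4036]
orientation: [2.731, 1.54, -0.005]
wrist_force: [1.3, -0.1, 0.4]
grip_width: 0.0931
```

{"name": "drive_tool", "arguments": {"commands": [[[13,38,0,0,0,7],[13,38,0,0,0,7],[13,38,0,0,0,7],[13,38,0,0,0,7],[13,38,0,0,0,7]]]}}

```text
clock: 1.88
position: [0.4156, -0.2778, 0.4052]
orientation: [2.122, 2.302, -0.002]
wrist_force: [2.2, 0.1, 0.3]
grip_width: 0.0933
```

```bash
python3 - <<'E'
from h import *
np.set_printoptions(precision=4,suppress=True)
s=get_state(); print(s["joint_positions"],s["position"])
w=camera("wrist"); print("cam pos",-w["R"].T@w["t"],"axis",w["R"][2]); print(proj(w,[.43,-.262,.058]),proj(w,[.5615,.121,.15]))
cv2.imwrite("pics/w1.png",w["frame"][:,:,::-1])
E
```

```text
[ 0.7747  0.3525 -0.3931  2.0916  0.2084  0.7231  0.3291] [ 0.4156 -0.2778  0.4052]
cam pos [ 0.4097 -0.1978  0.384 ] axis [ 0.0303 -0.2967 -0.9545]
[331.7388 198.8701] [ 800.9185 -755.4305]
```

View pics/w1.png

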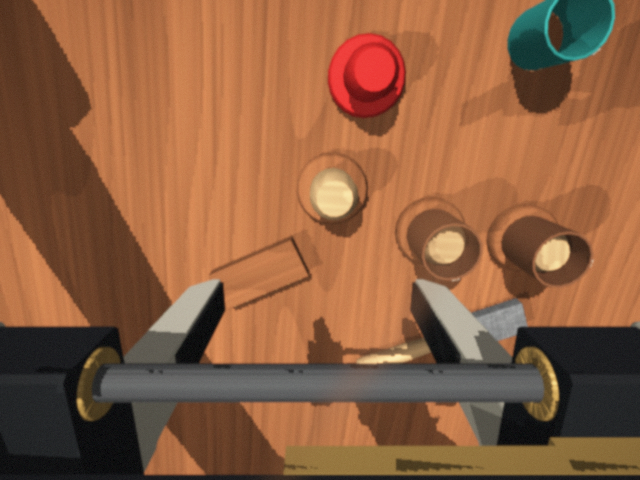

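{"name": "drive_tool", "arguments": {"commands": [[[13.3,36.3,0,0,0,7],[13.3,36.3,0,0,0,7],[13.3,36.3,0,0,0,7],[13.3,36.3,0,0,0,7],[13.3,36.3,0,0,0,7]]]}}

```text
clock: 2.35
position: [0.4827, -0.0919, 0.4071]
orientation: [1.319, 2.836, 0.005]
wrist_force: [1.3, -0.5, 1.1]
grip_width: 0.0926
```

{"name": "drive_tool", "arguments": {"commands": [[[13,36,0,0,0,7],[13,36,0,0,0,7],[13,36,0,0,0,7],[13,36,0,0,0,7],[13,36,0,0,0,7]]]}}

```text
clock: 2.77
position: [0.5499, 0.0959, 0.4087]
orientation: [0.383, 3.101, 0.011]
wrist_force: [-0.1, 0.2, -0.1]
grip_width: 0.093
```

```bash
python3 - <<'E'
from h import *
np.set_printoptions(precision=4,suppress=True)
s=get_state(); print(s["joint_positions"],s["joint_vel"],s["position"])
w=camera("wrist"); print("cam pos",-w["R"].T@w["t"],"axis",w["R"][2]); print(proj(w,[.5615,.121,.15]),proj(w,[.5615,.121,.06]))
cv2.imwrite("pics/w2.png",w["frame"][:,:,::-1])
E
```

```text
[ 0.2527  0.4824 -0.7465  1.955   0.4363  0.8498  0.5987] [-0.6199  0.3725 -0.324  -0.4952  0.3404  0.3513  0.5053] [0.5499 0.0959 0.4087]
cam pos [0.4722 0.1152 0.3871] axis [ 0.2972 -0.0651 -0.9526]
[353.8865 250.1911] [343.7189 217.185 ]
```

View pics/w2.png

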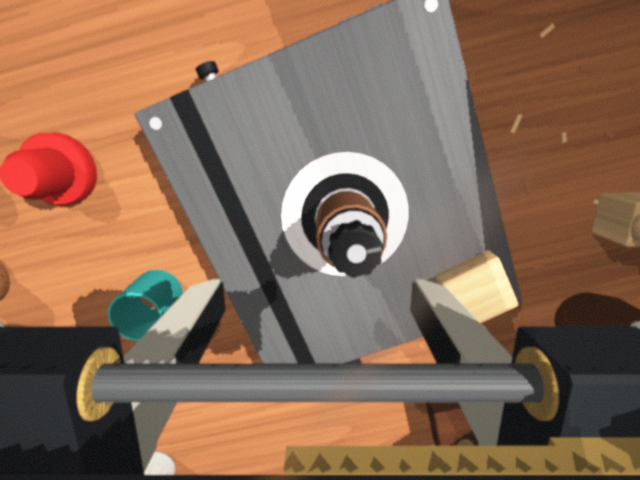

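{"name": "drive_tool", "arguments": {"commands": [[[10,25,0,0,0,5],[0,0,0,0,0,0],[0,0,0,0,0,0]]]}}

```text
clock: 3.07
position: [0.5629, 0.1331, 0.4095]
orientation: [0.21, 3.116, 0.028]
wrist_force: [-0.0, -2.0, 0.0]
grip_width: 0.0929
```

```bash
python3 - <<'E'
from h import *
np.set_printoptions(precision=4,suppress=True)
s=get_state(); print(s["joint_positions"],abs(s["joint_vel"]).max(),s["position"],s["orientation"])
w=camera("wrist"); print("cam pos",-w["R"].T@w["t"]); print(proj(w,[.560,.122,.15]),proj(w,[.56,.122,.05]))
for d in cut_out("wrist","knob_grip")[:2]: print(d["p"],d["xy"],onz(w,d["xy"],.14))
f=w["frame"][:,:,::-1]; u,v=proj(w,[.560,.122,.12]).astype(int); v=min(v,380)
f=f[v-100:v+100,u-130:u+130]; print(u-130,v-100); cv2.imwrite("pics/w3.png",cv2.resize(f,None,fx=3,fy=3,interpolation=cv2.INTER_CUBIC))
E
```

```text
[ 0.206   0.5138 -0.7736  1.9115  0.4569  0.8733  0.6406] 0.04093176512807418 [0.5629 0.1331 0.4095] [0.2101 3.116  0.0283]
cam pos [0.4836 0.1437 0.3877]
[294.0197 240.4438] [298.4112 207.1144]
0.61 [296.0, 234.9] [0.5593 0.1231 0.14  ]
165 128
```

View pics/w3.png

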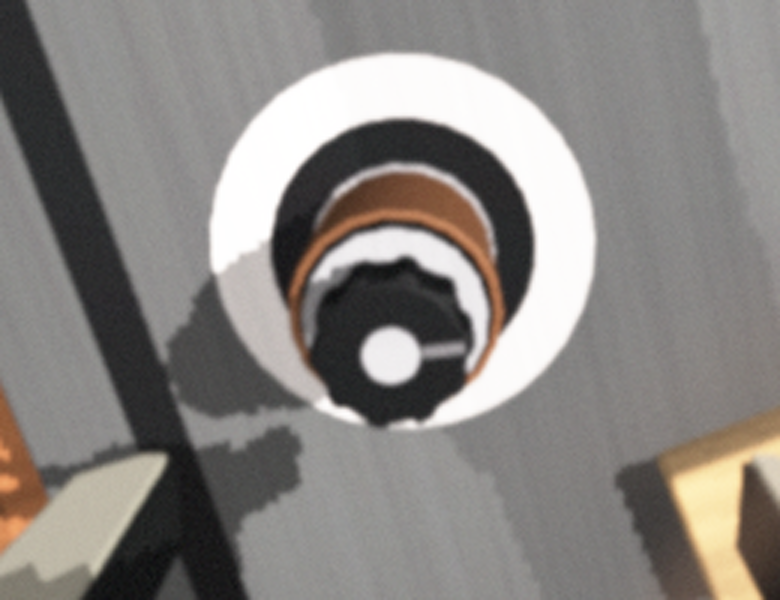

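```bash
cat > tilt.py <<'E'
from h import *
from scipy.spatial.transform import Rotation as Ro
np.set_printoptions(precision=4,suppress=True)
s=get_state(); R=Ro.from_rotvec(s["orientation"]).as_matrix(); z=R[:,2]
print("t",s["clock"],"z",z,"fix deg",np.degrees(np.cross(z,[0,0,-1])),"jaw",R[:,1],"grasp",s["position"]+.167*z,"tips",s["position"]+tcp_to_tips*z)
print("pos",s["position"],"q",s["joint_positions"],"F",s["wrist_force"],"T",s["wrist_torque"],"w",s["grip_width"])
E
python3 tilt.py
```

```text
t 3.1667 z [ 0.0201  0.017  -0.9997] fix deg [-0.9721  1.1502  0.    ] jaw [0.1351 0.9906 0.0195] grasp [0.5661 0.1354 0.2428] tips [0.5664 0.1357 0.2237]
pos [0.5627 0.1326 0.4098] q [ 0.207   0.5129 -0.7736  1.9121  0.4566  0.8727  0.6405] F [ 0.1517  0.2019 -0.406 ] T [ 0.0286 -0.1521  0.0018] w 0.0930910523886346
```

{"name": "drive_tool", "arguments": {"commands": [[[-4,-10,0,-1,1.2,0],[0,0,-25,0,0,0],[0,0,-25,0,0,0],[0,0,-20,0,0,0],[0,0,0,0,0,0]]]}}

```text
clock: 3.58
position: [0.5573, 0.1134, 0.3395]
orientation: [-0.233, -3.131, 0.016]
wrist_force: [-0.8, -0.1, 0.2]
grip_width: 0.0931
```

```bash
python3 tilt.py; python3 - <<'E'
from h import *
w=camera("wrist");cv2.imwrite("pics/w4.png",w["frame"][:,:,::-1]); print(proj(w,[.559,.1225,.15]))
E
```

```text
t 3.5833 z [-0.0027 -0.0098 -0.9999] fix deg [ 0.5618 -0.1521  0.    ] jaw [ 0.148   0.9889 -0.0101] grasp [0.5569 0.1117 0.1725] tips [0.5568 0.1115 0.1534]
pos [0.5573 0.1134 0.3395] q [ 0.174   0.5845 -0.6997  1.9914  0.5494  0.7677  0.5668] F [-0.8493 -0.0815  0.1559] T [ 0.0587 -0.077  -0.0121] w 0.09313006593542336
[340.3525122  293.57370309]
```

View pics/w4.png

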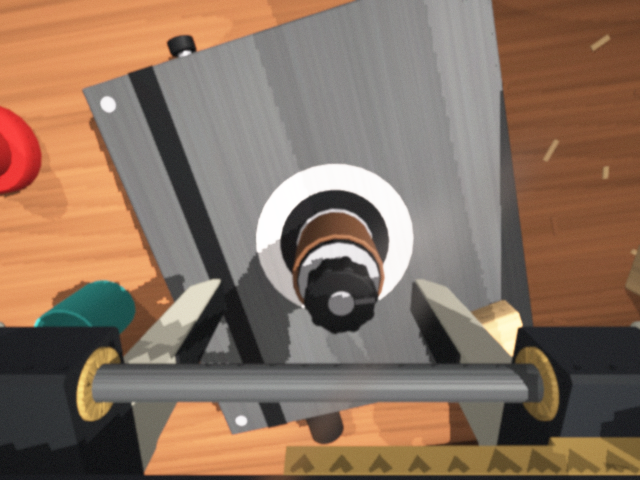

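{"name": "drive_tool", "arguments": {"commands": [[[0.5,9.5,0,0.5,0,0],[0,0,0,0,0,0],[0,0,0,0,0,0]]]}}

```text
clock: 3.88
position: [0.5586, 0.122, 0.3439]
orientation: [-0.239, -3.132, 0.002]
wrist_force: [-0.1, 1.0, 0.4]
grip_width: 0.093
```

```bash
python3 tilt.py
```

```text
t 3.8833 z [-0.0002 -0.0013 -1.    ] fix deg [ 0.0741 -0.009   0.    ] jaw [ 0.1516  0.9884 -0.0013] grasp [0.5586 0.1218 0.1769] tips [0.5586 0.1218 0.1578]
pos [0.5586 0.122  0.3439] q [ 0.1664  0.5825 -0.7068  1.9821  0.5394  0.7719  0.56  ] F [-0.1314  1.0115  0.4037] T [ 0.0275 -0.1593  0.0002] w 0.0930228882869155
```

{"name": "drive_tool", "arguments": {"commands": [[[0,0,-13,0,0,0],[0,0,-12,0,0,0],[0,0,0,0,0,0],[0,0,0,0,0,0]]]}}

```text
clock: 4.22
position: [0.559, 0.1222, 0.319]
orientation: [0.239, 3.128, -0.001]
wrist_force: [0.0, -0.4, 0.1]
grip_width: 0.0929
```

```bash
python3 tilt.py
```

```text
t 4.2167 z [ 0.0041 -0.0007 -1.    ] fix deg [0.0422 0.2331 0.    ] jaw [ 0.152   0.9884 -0.0001] grasp [0.5597 0.1221 0.152 ] tips [0.5598 0.1221 0.1329]
pos [0.559  0.1222 0.319 ] q [ 0.1431  0.6117 -0.6765  2.0032  0.5797  0.7213  0.5241] F [ 0.0272 -0.4373  0.139 ] T [ 0.0291 -0.1489  0.0054] w 0.0928802050230278
```

{"name": "drive_tool", "arguments": {"commands": [[[0,0,0,0,0,0],[0,0,0,0,0,0],[0,0,0,0,0,0],[0,0,0,0,0,0],[0,0,0,0,0,0]]], "claw": 30, "force": 10}}

```text
clock: 4.63
position: [0.559, 0.1225, 0.3187]
orientation: [0.238, 3.129, -0.001]
wrist_force: [0.2, -1.2, 0.6]
grip_width: 0.0643
```

{"name": "drive_tool", "arguments": {"commands": [[[0,0,0,0,0,0],[0,0,0,0,0,0],[0,0,0,0,0,0]]]}}

```text
clock: 4.88
position: [0.5591, 0.1225, 0.3191]
orientation: [0.238, 3.129, -0.001]
wrist_force: [-0.5, 0.0, -0.1]
grip_width: 0.0442
```

{"name": "drive_tool", "arguments": {"commands": [[[0,0,0,0,0,0],[0,0,0,0,0,0],[0,0,0,0,0,0]]]}}

```text
clock: 5.13
position: [0.5591, 0.1229, 0.3193]
orientation: [0.238, 3.128, 0.001]
wrist_force: [0.3, 0.6, -0.5]
grip_width: 0.0386
```

```bash
python3 tilt.py
```

```text
t 5.1333 z [ 0.0044  0.0002 -1.    ] fix deg [-0.0105  0.251   0.    ] jaw [0.1511 0.9885 0.0008] grasp [0.5598 0.123  0.1523] tips [0.5599 0.123  0.1332]
pos [0.5591 0.1229 0.3193] q [ 0.1429  0.6117 -0.6776  2.0026  0.5793  0.7215  0.5244] F [ 0.2601  0.6382 -0.5018] T [ 0.0844 -0.1877  0.0452] w 0.038630174644671035
```

{"name": "drive_tool", "arguments": {"commands": [[[0,0,0,0,0,0],[0,0,0,0,0,-5],[0,0,0.1,0,0,-6],[0,0,0.1,0,0,-6],[0,0,0.1,0,0,-6]]], "force": 40}}

```text
clock: 5.55
position: [0.5593, 0.1241, 0.3197]
orientation: [0.869, 3.013, 0.004]
wrist_force: [0.7, 1.5, -2.7]
grip_width: 0.0385
```

```bash
python3 tilt.py
```

```text
t 5.55 z [ 0.0058  0.0013 -1.    ] fix deg [-0.0722  0.3305  0.    ] jaw [0.5326 0.8463 0.0041] grasp [0.5603 0.1243 0.1527] tips [0.5604 0.1243 0.1336]
pos [0.5593 0.1241 0.3197] q [ 0.0699  0.5847 -0.5658  2.0062  0.4916  0.6805  0.1992] F [ 0.681   1.4649 -2.749 ] T [ 0.2136 -0.305   0.3824] w 0.03845540610167429
```

{"name": "drive_tool", "arguments": {"commands": [[[0,-0.5,0.1,0,0.2,-7],[0,-0.3,0.1,0,0,-7],[0,-0.2,0.1,0,0,-7],[0,-0.2,0.1,0,0,-7],[0,-0.2,0.1,0,0,-7]]]}}

```text
clock: 5.97
position: [0.5605, 0.1253, 0.3202]
orientation: [1.755, 2.6, 0.011]
wrist_force: [1.8, 0.9, -2.7]
grip_width: 0.0384
```

```bash
python3 tilt.py
```

```text
t 5.9667 z [ 0.0081  0.0028 -1.    ] fix deg [-0.1621  0.462   0.    ] jaw [0.9273 0.3741 0.0085] grasp [0.5618 0.1257 0.1532] tips [0.562  0.1258 0.1341]
pos [0.5605 0.1253 0.3202] q [-0.048   0.5544 -0.3909  2.011   0.3476  0.6311 -0.2844] F [ 1.8438  0.9213 -2.7019] T [ 0.2479 -0.2625  0.3686] w 0.03840973032867034
```

{"name": "drive_tool", "arguments": {"commands": [[[-0.3,-1,0.1,-0.1,0.4,-7],[-0.3,-0.7,0.1,0,0.1,-7],[-0.3,-0.6,0.1,0,0.1,-7],[-0.3,-0.6,0.1,0,0.1,-7],[-0.3,-0.6,0.1,0,0.1,-7]]]}}

```text
clock: 6.38
position: [0.5628, 0.1251, 0.3207]
orientation: [2.472, 1.937, 0.014]
wrist_force: [3.2, 0.8, -4.3]
grip_width: 0.0378
```

```bash
python3 tilt.py
```

```text
t 6.3833 z [ 0.0073  0.0048 -1.    ] fix deg [-0.2767  0.4211  0.    ] jaw [ 0.971  -0.2392  0.006 ] grasp [0.5641 0.1259 0.1537] tips [0.5642 0.126  0.1346]
pos [0.5628 0.1251 0.3207] q [-0.1669  0.5373 -0.2153  2.0134  0.191   0.6011 -0.7512] F [ 3.171   0.833  -4.2805] T [ 0.2186 -0.5849  0.3948] w 0.03780299246606597
```

{"name": "drive_tool", "arguments": {"commands": [[[0,-1.2,0.1,-0.2,0.4,-7],[0,-0.9,0.1,0,0.1,-7],[0,-0.6,0.1,0,0.1,-7],[0,-0.6,0.1,0,0.1,-7],[0,-0.6,0.1,0,0.1,-7]]]}}

```text
clock: 6.8
position: [0.5656, 0.1242, 0.3212]
orientation: [-2.947, -1.083, -0.007]
wrist_force: [2.2, 1.1, -2.0]
grip_width: 0.0385
```

```bash
python3 tilt.py
```

```text
t 6.8 z [ 0.0034  0.0036 -1.    ] fix deg [-0.2066  0.1947  0.    ] jaw [ 0.6476 -0.762  -0.0005] grasp [0.5661 0.1248 0.1542] tips [0.5662 0.1249 0.1351]
pos [0.5656 0.1242 0.3212] q [-0.2889  0.5323 -0.0356  2.0143  0.0282  0.5911 -1.2092] F [ 2.2207  1.0572 -1.9505] T [ 0.0417 -0.3376  0.376 ] w 0.038527389320952614
```

{"name": "drive_tool", "arguments": {"commands": [[[-1.5,-0.6,0.1,-0.2,0.2,-7],[-1,-0.4,0.1,0,0,-7],[-0.8,-0.4,0.1,0,0,-7],[-0.8,-0.4,0.1,0,0,-7],[-0.5,-0.4,0.1,0,0,-7]]]}}

```text
clock: 7.22
position: [0.5649, 0.1232, 0.3217]
orientation: [3.137, 0.125, 0.018]
wrist_force: [1.6, 0.9, -2.7]
grip_width: 0.0386
```

```bash
python3 tilt.py
```

```text
t 7.2167 z [ 0.0116 -0.002  -0.9999] fix deg [0.1134 0.6652 0.    ] jaw [ 0.0793 -0.9968  0.0029] grasp [0.5669 0.1229 0.1547] tips [0.5671 0.1229 0.1356]
pos [0.5649 0.1232 0.3217] q [-0.4202  0.5345  0.1533  2.0265 -0.133   0.5792 -1.6687] F [ 1.6018  0.9193 -2.6622] T [ 0.2191 -0.2296  0.3909] w 0.03856257137733715
```

{"name": "drive_tool", "arguments": {"commands": [[[-2,0,0.1,0,0.6,-7],[-1,0,0.1,0,0,-7],[-0.8,0,0.1,0,0,-7],[-0.8,0,0.1,0,0,-7],[0,0,0,0,0,0]]]}}

```text
clock: 7.63
position: [0.5648, 0.1226, 0.322]
orientation: [3.065, -0.662, 0.02]
wrist_force: [-0.5, -1.6, 1.5]
grip_width: 0.0382
```

```bash
python3 tilt.py
```

```text
t 7.6333 z [ 0.0115 -0.0083 -0.9999] fix deg [0.4755 0.6588 0.    ] jaw [-0.4125 -0.911   0.0028] grasp [0.5667 0.1213 0.155 ] tips [0.5669 0.1211 0.1359]
pos [0.5648 0.1226 0.322 ] q [-0.5252  0.5477  0.3073  2.0332 -0.267   0.5893 -2.0344] F [-0.4626 -1.6045  1.5253] T [0.0044 0.2817 0.031 ] w 0.038218143220106006
```

{"name": "drive_tool", "arguments": {"commands": [[[0,0,0,0.4,0.6,0],[0,0,0,0,0,0],[0,0,0,0,0,0],[-3,0,0,0,0,0],[0,0,0,0,0,5]]], "claw": 75}}

```text
clock: 8.05
position: [0.561, 0.1232, 0.3219]
orientation: [3.1, -0.509, -0.003]
wrist_force: [0.3, 0.8, -0.2]
grip_width: 0.0673
```

```bash
python3 tilt.py; python3 - <<'E'
from h import *
w=camera("wrist");t=camera("top");s=camera("scene")
def cr(c,X,r):
    u,v=proj(c,X).astype(int); v=min(v,480-r); return cv2.resize(c["frame"][v-r:v+r,u-r:u+r,::-1],(380,380),interpolation=cv2.INTER_CUBIC)
X=[.561,.1225,.13]
cv2.imwrite("pics/w5.png",np.hstack([cr(w,X,110),cr(t,X,40)])); print(proj(w,[.561,.1225,.155]),proj(w,X))
E
```

```text
t 8.05 z [-0.0017  0.     -1.    ] fix deg [-0.0002 -0.0957 -0.    ] jaw [-0.3195 -0.9476  0.0005] grasp [0.5608 0.1232 0.1549] tips [0.5607 0.1232 0.1358]
pos [0.561  0.1232 0.3219] q [-0.4992  0.5417  0.2684  2.0357 -0.2469  0.596  -1.9579] F [ 0.2776  0.8058 -0.1962] T [0.0529 0.0001 0.0146] w 0.06727500634814565
[317.66769579 315.7756588 ] [317.60374245 291.49979304]
```

View pics/w5.png

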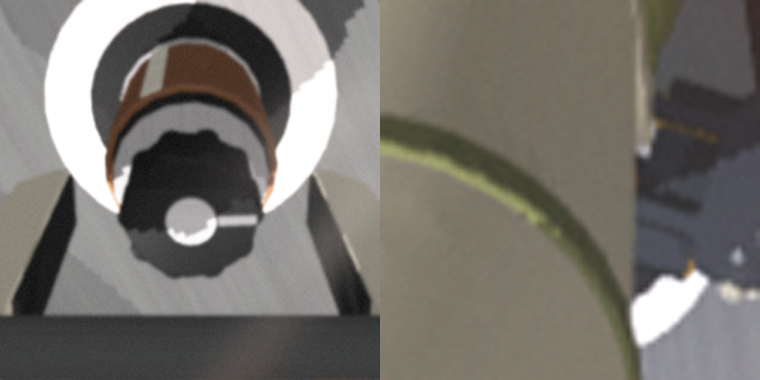

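{"name": "drive_tool", "arguments": {"commands": [[[0,0,0,0,0,7],[0,0,0,0,0,7],[0,0,0,0,0,7],[0,0,0,0,0,7],[0,0,0,0,0,7]]]}}

```text
clock: 8.62
position: [0.561, 0.1233, 0.3221]
orientation: [-3.108, -0.459, 0.002]
wrist_force: [0.4, -0.4, 0.4]
grip_width: 0.0749
```

```bash
python3 tilt.py
```

```text
t 8.6167 z [-0.0012  0.0001 -1.    ] fix deg [-0.0037 -0.0714 -0.    ] jaw [ 0.289  -0.9573 -0.0004] grasp [0.5608 0.1233 0.1551] tips [0.5608 0.1233 0.136 ]
pos [0.561  0.1233 0.3221] q [-0.375   0.5289  0.0866  2.0277 -0.0794  0.5893 -1.5118] F [ 0.4394 -0.3983  0.4196] T [-0.0552 -0.0328  0.0218] w 0.07492513650101434
```

No drift while free. Continue back.

{"name": "drive_tool", "arguments": {"commands": [[[0,0,0,0,0,7],[0,0,0,0,0,7],[0,0,0,0,0,7],[0,0,0,0,0,7],[0,0,0,0,0,7]]]}}

```text
clock: 9.03
position: [0.5606, 0.123, 0.3223]
orientation: [-2.816, -1.392, 0.002]
wrist_force: [-0.3, 0.7, 0.8]
grip_width: 0.0749
```

{"name": "drive_tool", "arguments": {"commands": [[[0,0,0,0,0,7],[0,0,0,0,0,7],[0,0,0,0,0,6],[0,0,0,0,0,5],[0,0,0,0,0,0]]], "claw": 46}}

```text
clock: 9.45
position: [0.5603, 0.122, 0.3224]
orientation: [-2.433, -1.986, 0.003]
wrist_force: [-0.2, 0.4, -0.1]
grip_width: 0.048
```

```bash
python3 tilt.py
```

```text
t 9.45 z [-0.002  -0.0004 -1.    ] fix deg [ 0.0239 -0.1145  0.    ] jaw [ 0.9797 -0.2003 -0.0019] grasp [0.56   0.1219 0.1554] tips [0.56   0.1219 0.1363]
pos [0.5603 0.122  0.3224] q [-0.1548  0.5343 -0.2276  2.015   0.1999  0.6152 -0.7174] F [-0.1729  0.4148 -0.0725] T [-0.0577 -0.0663 -0.0225] w 0.047974788536039065
```

{"name": "drive_tool", "arguments": {"commands": [[[0,0,0,0,0,0],[0,0,0,0,0,0],[0,0,0,0,0,0],[0,0,0,0,0,0],[0,0,0,0,0,0]]], "claw": 30, "force": 10}}

```text
clock: 9.87
position: [0.5625, 0.1212, 0.3227]
orientation: [2.451, 1.963, 0.004]
wrist_force: [0.7, -0.6, -0.0]
grip_width: 0.0387
```

```bash
python3 tilt.py
```

```text
t 9.8667 z [ 0.0031  0.0006 -1.    ] fix deg [-0.0372  0.1774  0.    ] jaw [ 0.9759 -0.2183  0.0029] grasp [0.563  0.1213 0.1557] tips [0.5631 0.1213 0.1366]
pos [0.5625 0.1212 0.3227] q [-0.1572  0.5345 -0.2208  2.0125  0.1964  0.6113 -0.7292] F [ 0.7107 -0.5643 -0.0003] T [-0.1155 -0.22    0.1527] w 0.03867383202738819
```

{"name": "drive_tool", "arguments": {"commands": [[[0,1.5,0,0,0.2,0],[0,0,0.1,0,0,-6],[0,-0.2,0.1,0,0,-7],[0,-0.2,0.1,0,0,-7],[0,-0.2,0.1,0,0,-7]]], "force": 40}}

```text
clock: 10.28
position: [0.5627, 0.1216, 0.3232]
orientation: [-2.851, -1.319, 0.001]
wrist_force: [0.9, -0.9, -1.5]
grip_width: 0.0383
```

```bash
python3 tilt.py
```

```text
t 10.2833 z [-0.0007 -0.0003 -1.    ] fix deg [ 0.0183 -0.0418  0.    ] jaw [ 0.762  -0.6475 -0.0003] grasp [0.5626 0.1216 0.1562] tips [0.5626 0.1216 0.1371]
pos [0.5627 0.1216 0.3232] q [-0.2544  0.5278 -0.082   2.0164  0.0731  0.6008 -1.09  ] F [ 0.8762 -0.9436 -1.5139] T [ 0.0763 -0.1371  0.3744] w 0.03829369400317298
```

{"name": "drive_tool", "arguments": {"commands": [[[0,0,0.1,0,0,-7],[-0.2,0,0.1,0,0,-7],[-0.2,0,0.1,0,0,-7],[-0.2,0,0.1,0,0,-7],[-0.2,0,0.1,0,0,-7]]]}}

```text
clock: 10.7
position: [0.562, 0.1224, 0.3237]
orientation: [3.118, 0.378, 0.001]
wrist_force: [2.7, -0.3, -1.7]
grip_width: 0.0383
```

{"name": "drive_tool", "arguments": {"commands": [[[-0.3,0,0.1,0,0,-7],[-0.3,0,0.1,0,0,-7],[-0.3,0,0.1,0,0,-7],[-0.3,0,0.1,0,0,-7],[-0.3,0,0.1,0,0,-7]]]}}

```text
clock: 11.12
position: [0.5614, 0.1234, 0.3242]
orientation: [3.083, -0.599, 0.007]
wrist_force: [2.6, -1.3, -3.9]
grip_width: 0.0382
```

```bash
python3 tilt.py
```

```text
t 11.1167 z [ 0.0044 -0.0019 -1.    ] fix deg [0.1079 0.2544 0.    ] jaw [-0.3743 -0.9273  0.0001] grasp [0.5622 0.1231 0.1572] tips [0.5622 0.1231 0.1381]
pos [0.5614 0.1234 0.3242] q [-0.5128  0.5398  0.2866  2.0357 -0.2564  0.5958 -2.0064] F [ 2.6286 -1.2896 -3.8665] T [-0.0843 -0.4949  0.3671] w 0.03816510801642091
```

{"name": "drive_tool", "arguments": {"commands": [[[0,0,0.1,0,0,-7],[0,0,0.1,0,0,-7],[0,0,0.1,0,0,-7],[0,0,0.1,0,0,-6],[0,0,0,0,0,0]]]}}

```text
clock: 11.53
position: [0.5617, 0.1246, 0.3245]
orientation: [2.844, -1.33, 0.011]
wrist_force: [1.2, -3.0, 1.1]
grip_width: 0.0383
```

```bash
python3 tilt.py
```

```text
t 11.5333 z [ 0.0056 -0.0053 -1.    ] fix deg [0.3026 0.3208 0.    ] jaw [-0.7674 -0.6412 -0.0009] grasp [0.5626 0.1237 0.1575] tips [0.5627 0.1236 0.1384]
pos [0.5617 0.1246 0.3245] q [-0.6138  0.5607  0.4356  2.0406 -0.3876  0.615  -2.363 ] F [ 1.2259 -2.9528  1.07  ] T [-0.3093 -0.1969  0.1141] w 0.03830779347164248
```

{"name": "drive_tool", "arguments": {"commands": [[[0,0,0,0.3,0.3,0],[0,0,0,0,0,0],[0,0,0,0,0,0],[0,-1,0,0,0,7],[0,0,0,0,0,7]]], "claw": 85}}

```text
clock: 11.95
position: [0.5607, 0.1252, 0.3243]
orientation: [-2.994, 0.95, 0.004]
wrist_force: [0.2, 0.5, -0.3]
grip_width: 0.0666
```

{"name": "drive_tool", "arguments": {"commands": [[[0,0,0,0,0,7],[0,0,0,0,0,7],[0,0,0,0,0,7],[0,0,0,0,0,7],[0,0,0,0,0,7]]]}}

```text
clock: 12.37
position: [0.56, 0.1256, 0.325]
orientation: [-3.14, -0.017, 0.006]
wrist_force: [-0.3, -1.2, -0.4]
grip_width: 0.0847
```

```bash
python3 tilt.py; python3 - <<'E'
from h import *
w=camera("wrist"); cv2.imwrite("pics/w6.png",w["frame"][:,:,::-1]); print(proj(w,[.563,.123,.1545]),proj(w,[.563,.123,.05]))
E
```

```text
t 12.3667 z [-0.0039  0.0017 -1.    ] fix deg [-0.0946 -0.2207 -0.    ] jaw [ 0.0111 -0.9999 -0.0017] grasp [0.5594 0.1259 0.158 ] tips [0.5593 0.1259 0.1389]
pos [0.56   0.1256 0.325 ] q [-0.4343  0.5285  0.1669  2.0294 -0.1541  0.5985 -1.7217] F [-0.2753 -1.1687 -0.3789] T [-0.0367  0.0372 -0.0325] w 0.08468837821876335
[322.53709257 305.28802285] [320.87429917 237.37597313]
```

View pics/w6.png

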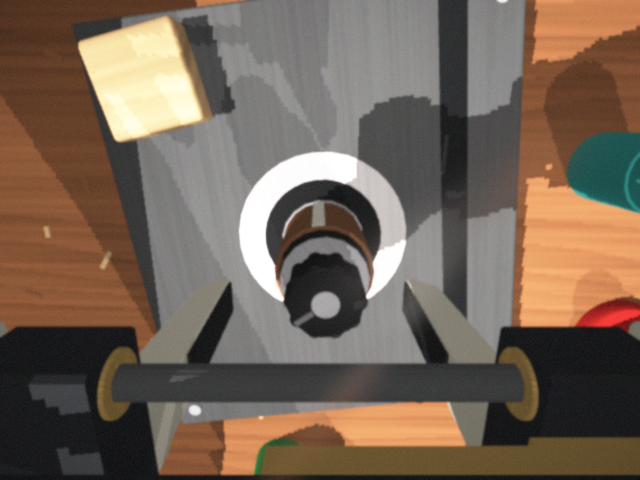

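{"name": "drive_tool", "arguments": {"commands": [[[3,-2.8,0,0,-0.2,0],[0,0,0,0,0,0],[0,0,-10,0,0,0],[0,0,0,0,0,0]]]}}

```text
clock: 12.75
position: [0.5634, 0.1217, 0.315]
orientation: [-3.138, -0.017, -0.002]
wrist_force: [-1.0, 0.3, -0.8]
grip_width: 0.0852
```

```bash
python3 tilt.py
```

```text
t 12.75 z [ 0.001   0.0034 -1.    ] fix deg [-0.1924  0.059   0.    ] jaw [ 0.0106 -0.9999 -0.0033] grasp [0.5636 0.1223 0.148 ] tips [0.5636 0.1223 0.1289]
pos [0.5634 0.1217 0.315 ] q [-0.4214  0.5444  0.1611  2.0327 -0.159   0.5741 -1.7098] F [-0.9965  0.3024 -0.7519] T [0.0497 0.0605 0.0248] w 0.08518427729446859
```

{"name": "drive_tool", "arguments": {"commands": [[[0,0.6,-13,-0.2,0,0],[0,0,-13,0,0,0],[0,0,-10,0,0,0],[0,0,-4,0,0,0],[0,0,0,0,0,0]]]}}

```text
clock: 13.17
position: [0.5631, 0.1228, 0.2718]
orientation: [3.14, 0.007, -0.0]
wrist_force: [-0.8, -0.2, 0.1]
grip_width: 0.085
```

```bash
python3 tilt.py
```

```text
t 13.1667 z [-0.0001 -0.0012 -1.    ] fix deg [ 0.0712 -0.0055  0.    ] jaw [ 0.0044 -1.      0.0012] grasp [0.5631 0.1226 0.1048] tips [0.5631 0.1226 0.0857]
pos [0.5631 0.1228 0.2718] q [-0.4113  0.6092  0.1439  2.0588 -0.1744  0.4851 -1.7048] F [-0.8397 -0.2203  0.1429] T [ 0.0716 -0.0022 -0.053 ] w 0.08497707976797672
```

{"name": "drive_tool", "arguments": {"commands": [[[0,0,0,0,0,0],[0,0,0,0,0,0],[0,0,0,0,0,0],[0,0,0,0,0,0],[0,0,0,0,0,0]]], "claw": 50, "force": 7}}

```text
clock: 13.58
position: [0.5635, 0.1231, 0.2728]
orientation: [3.14, 0.006, 0.001]
wrist_force: [0.3, -1.3, -0.6]
grip_width: 0.0563
```

{"name": "drive_tool", "arguments": {"commands": [[[0,0,0,0,0,0],[0,0,0,0,0,0],[0,0,0,0,0,0],[0,0,0,0,0,0]]]}}

```text
clock: 13.92
position: [0.5636, 0.123, 0.2737]
orientation: [3.141, 0.005, 0.003]
wrist_force: [-0.8, 0.5, -0.2]
grip_width: 0.0561
```

```bash
python3 tilt.py
```

```text
t 13.9167 z [ 0.0021 -0.0005 -1.    ] fix deg [0.0312 0.1206 0.    ] jaw [ 0.0033 -1.      0.0006] grasp [0.5639 0.1229 0.1067] tips [0.564  0.1229 0.0876]
pos [0.5636 0.123  0.2737] q [-0.4121  0.6064  0.145   2.0575 -0.1744  0.487  -1.7059] F [-0.8275  0.4852 -0.246 ] T [0.0291 0.0104 0.0049] w 0.05606902743186219
```

{"name": "drive_tool", "arguments": {"commands": [[[0,0,1,0,0,0],[0,0,1,0,0,0],[0,0,1.5,0,0,0],[0,0,2,0,0,0],[0,0,2,0,0,0]]]}}

```text
clock: 14.33
position: [0.5635, 0.123, 0.2815]
orientation: [3.141, 0.005, 0.002]
wrist_force: [0.0, -0.2, -0.1]
grip_width: 0.0557
```

```bash
python3 tilt.py; python3 - <<'E'
from h import *
w=camera("wrist"); cv2.imwrite("pics/w7.png",w["frame"][:,:,::-1])
s=camera("scene"); u,v=proj(s,[.563,.123,.1]).astype(int); cv2.imwrite("pics/s7.png",cv2.resize(s["frame"][v-60:v+60,u-80:u+80,::-1],None,fx=4,fy=4))
E
```

```text
t 14.3333 z [ 0.0014 -0.0008 -1.    ] fix deg [0.0444 0.0781 0.    ] jaw [ 0.0033 -1.      0.0008] grasp [0.5637 0.1228 0.1145] tips [0.5637 0.1228 0.0954]
pos [0.5635 0.123  0.2815] q [-0.4155  0.5946  0.1496  2.0533 -0.1713  0.5041 -1.7085] F [ 0.0397 -0.2016 -0.1459] T [ 0.017   0.0597 -0.0145] w 0.05571074590496388
```

View pics/w7.png

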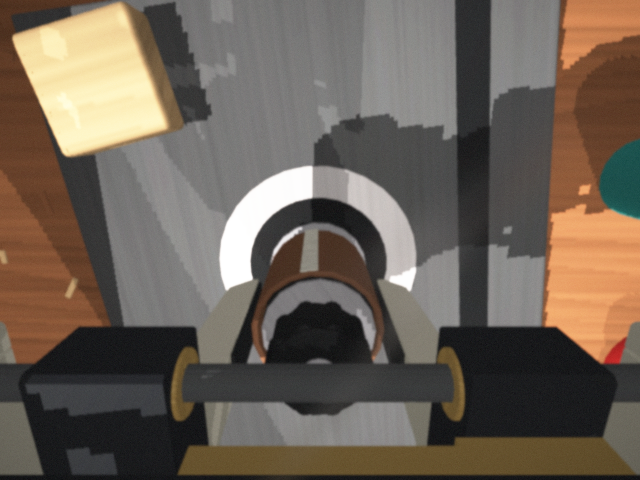

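View pics/s7.png

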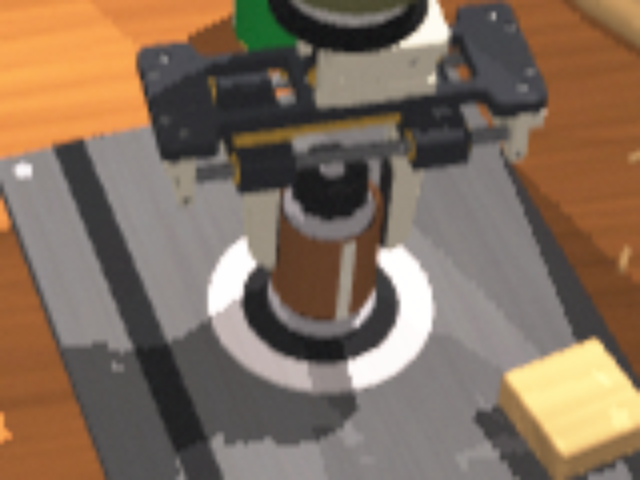

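{"name": "drive_tool", "arguments": {"commands": [[[0,0,4,0,0,0],[0,0,4,0,0,0],[0,0,5,0,0,0],[0,0,5,0,0,0],[0,0,5,0,0,0]]]}}

```text
clock: 14.85
position: [0.5633, 0.1229, 0.3062]
orientation: [3.141, 0.005, 0.001]
wrist_force: [-0.8, -0.9, 0.0]
grip_width: 0.0555
```

```bash
python3 tilt.py; python3 - <<'E'
from h import *
s=camera("scene"); u,v=proj(s,[.563,.123,.1]).astype(int); cv2.imwrite("pics/s8.png",cv2.resize(s["frame"][v-60:v+60,u-80:u+80,::-1],None,fx=4,fy=4))
E
```

```text
t 14.85 z [ 0.0007 -0.001  -1.    ] fix deg [0.0571 0.0378 0.    ] jaw [ 0.0032 -1.      0.001 ] grasp [0.5634 0.1227 0.1392] tips [0.5634 0.1227 0.1201]
pos [0.5633 0.1229 0.3062] q [-0.4258  0.558   0.1636  2.0383 -0.1616  0.5569 -1.7168] F [-0.827  -0.8553  0.0238] T [0.0463 0.0346 0.0096] w 0.05546354101894601
```

View pics/s8.png

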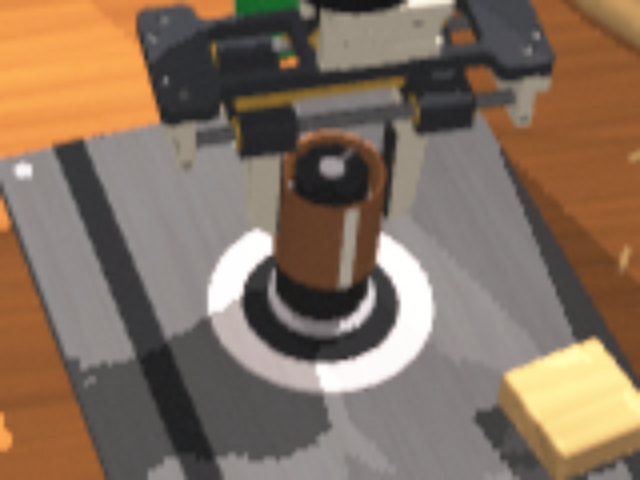

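{"name": "drive_tool", "arguments": {"commands": [[[0,0,8,0,0,0],[0,0,8,0,0,0],[0,0,8,0,0,0],[0,0,8,0,0,0],[0,0,8,0,0,0]]]}}

```text
clock: 15.32
position: [0.5632, 0.1228, 0.3507]
orientation: [3.141, 0.005, 0.002]
wrist_force: [-0.8, -0.6, 0.2]
grip_width: 0.0557
```

{"name": "drive_tool", "arguments": {"commands": [[[0,0,10,0,0,0],[0,0,12,0,0,0],[0,0,12,0,0,0],[0,0,12,0,0,0],[0,0,12,0,0,0]]]}}

```text
clock: 15.73
position: [0.5627, 0.1226, 0.4145]
orientation: [3.141, 0.005, 0.002]
wrist_force: [0.2, -0.1, -0.5]
grip_width: 0.0556
```

```bash
python3 tilt.py; python3 - <<'E'
from h import *
s=camera("scene"); u,v=proj(s,[.563,.123,.15]).astype(int); cv2.imwrite("pics/s9.png",cv2.resize(s["frame"][v-70:v+70,u-90:u+90,::-1],None,fx=4,fy=4))
E
```

```text
t 15.7333 z [ 0.001  -0.0009 -1.    ] fix deg [0.0517 0.0585 0.    ] jaw [ 0.003  -1.      0.0009] grasp [0.5628 0.1224 0.2475] tips [0.5628 0.1224 0.2284]
pos [0.5627 0.1226 0.4145] q [-0.4646  0.4138  0.2112  1.9469 -0.1171  0.7918 -1.7561] F [ 0.2162 -0.1384 -0.5446] T [-0.0092 -0.0383 -0.0607] w 0.055576221764826954
```

View pics/s9.png

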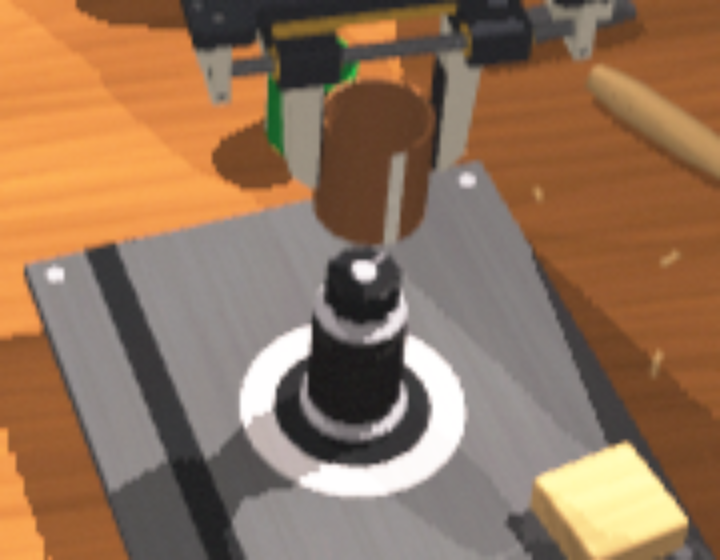

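{"name": "drive_tool", "arguments": {"commands": [[[-6,-18,0,0,0,2],[-10,-29,0,0,0,4],[-11,-32,0,0,0,4],[-11,-32,0,0,0,4],[-11,-32,0,0,0,4]]]}}

```text
clock: 16.2
position: [0.5141, -0.0161, 0.4196]
orientation: [-3.091, -0.534, -0.016]
wrist_force: [0.9, -0.6, 0.2]
grip_width: 0.0555
```

{"name": "drive_tool", "arguments": {"commands": [[[-11,-32,0,0,0,4],[-11,-32,0,0,0,4],[-11,-32,0,0,0,4],[-11,-32,0,0,0,4],[-11,-32,0,0,0,4]]]}}

```text
clock: 16.62
position: [0.4546, -0.1828, 0.4212]
orientation: [-2.939, -1.092, -0.018]
wrist_force: [0.9, -0.7, -0.3]
grip_width: 0.0553
```

```bash
python3 tilt.py
```

```text
t 16.6167 z [ 0.0085  0.0095 -0.9999] fix deg [-0.5436  0.4866  0.    ] jaw [ 0.653  -0.7573 -0.0016] grasp [ 0.456  -0.1812  0.2542] tips [ 0.4562 -0.1811  0.2351]
pos [ 0.4546 -0.1828  0.4212] q [ 0.2089  0.2966  0.0784  2.1126 -0.0517  0.7284 -0.5369] F [ 0.9047 -0.7181 -0.2981] T [-0.0454 -0.0525  0.0445] w 0.0553132535937747
```

{"name": "drive_tool", "arguments": {"commands": [[[-8,-30,0,-0.5,0.5,0],[-8,-25,0,0,0,0],[-5,-12,0,0,0,0],[0,0,0,0,0,0],[0,0,0,0,0,0]]]}}

```text
clock: 17.03
position: [0.4275, -0.2606, 0.4227]
orientation: [2.947, 1.083, -0.002]
wrist_force: [-0.1, 0.1, 0.1]
grip_width: 0.0554
```

```bash
python3 tilt.py;  python3 - <<'E'
from h import *
w=camera("wrist"); cv2.imwrite("pics/w10.png",w["frame"][:,:,::-1]); print(proj(w,[.431,-.262,.058]),proj(w,[.431,-.262,.014]))
s=camera("scene"); u,v=proj(s,[.43,-.262,.1]).astype(int); cv2.imwrite("pics/s10.png",cv2.resize(s["frame"][v-100:v+80,u-110:u+110,::-1],None,fx=3.3,fy=3.3)); print(u-110,v-100)
E
```

```text
t 17.0333 z [-0.0001 -0.0025 -1.    ] fix deg [ 0.1443 -0.0079  0.    ] jaw [ 0.6474 -0.7622  0.0018] grasp [ 0.4274 -0.261   0.2557] tips [ 0.4274 -0.2611  0.2366]
pos [ 0.4275 -0.2606  0.4227] q [ 0.3489  0.3085  0.1093  2.09   -0.0455  0.7444 -0.3801] F [-0.119   0.0514  0.0619] T [-0.0057  0.032   0.0366] w 0.055395091017552224
[319.46680392 211.389412  ] [319.19189013 202.20204856]
56 155
```

View pics/w10.png

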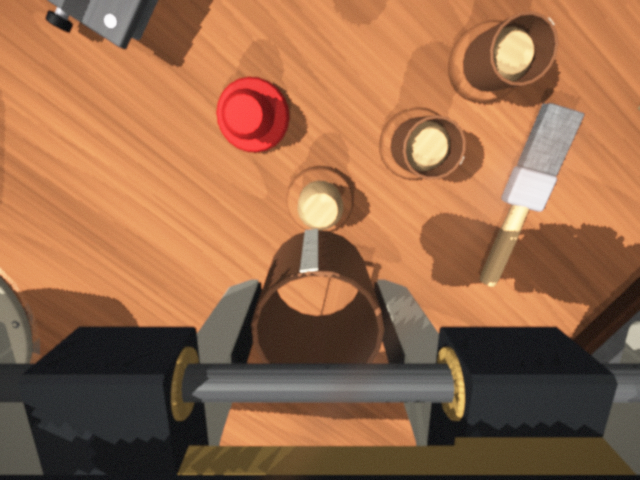

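View pics/s10.png

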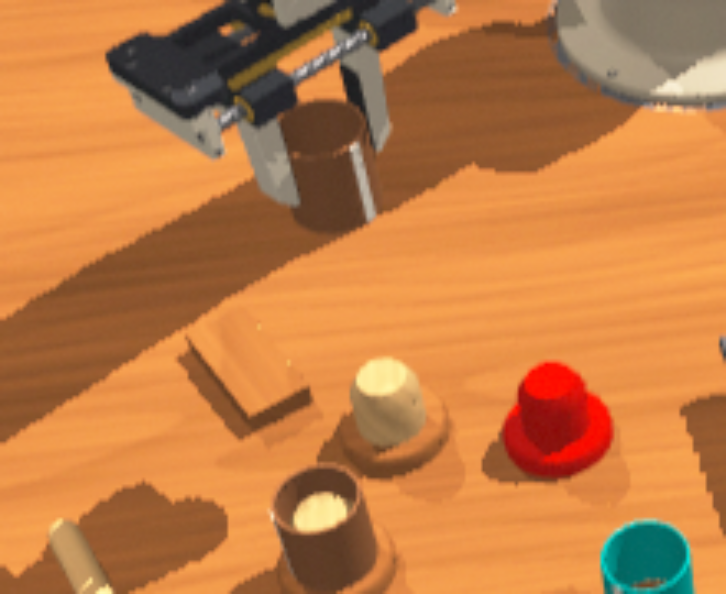

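```bash
python3 - <<'E'
from h import *
w=camera("wrist"); f=w["frame"][150:250,260:390,::-1]; f=cv2.resize(f,None,fx=6,fy=6,interpolation=cv2.INTER_CUBIC)
a=np.linspace(0,2*np.pi,40)
for X,Y,col in [(.4325,-.2605,(255,0,0))]:
  for z,r in [(.058,.0165),(.046,.023),(.014,.037),(0,.037)]:
    for q in a:
      u=(proj(w,[X+r*np.cos(q),Y+r*np.sin(q),z])-[260,150]+.5)*6-.5; cv2.circle(f,tuple(int(k) for k in u),2,col,-1)
cv2.imwrite("pics/w11.png",f)
E
```

```text
(no output)
```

View pics/w11.png

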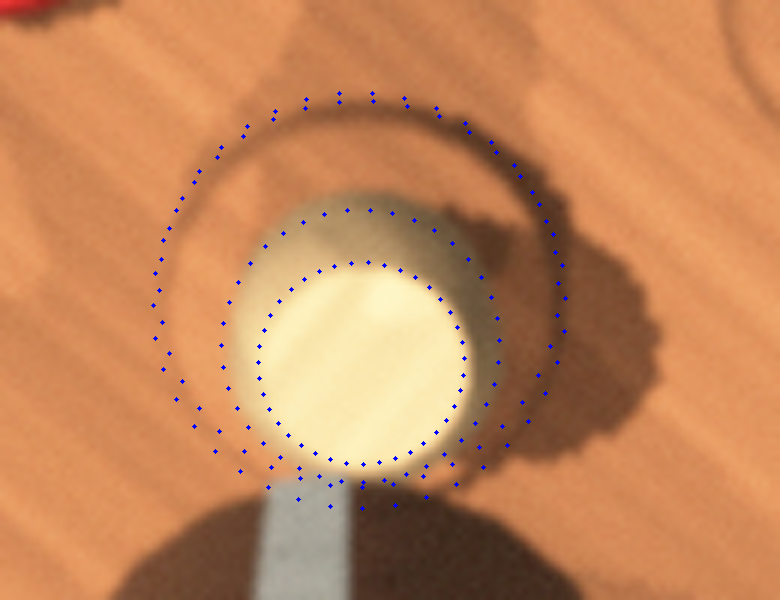

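{"name": "drive_tool", "arguments": {"commands": [[[5,-0.4,-10,0.1,0,0],[0,0,-30,0,0,0],[0,0,-35,0,0,0],[0,0,-30,0,0,0],[0,0,-15,0,0,0]]]}}

```text
clock: 17.6
position: [0.4386, -0.2541, 0.3008]
orientation: [2.935, 1.101, 0.017]
wrist_force: [-0.3, 0.3, -0.3]
grip_width: 0.0556
```

{"name": "drive_tool", "arguments": {"commands": [[[0,0,0,0,0,0],[0,0,0,0,0,0]]]}}

```text
clock: 17.77
position: [0.4393, -0.2515, 0.2963]
orientation: [2.938, 1.109, 0.01]
wrist_force: [-1.0, 1.0, 0.1]
grip_width: 0.0556
```

```bash
python3 tilt.py;  python3 - <<'E'
from h import *
w=camera("wrist"); cv2.imwrite("pics/w12.png",w["frame"][:,:,::-1])
s=camera("scene"); u,v=proj(s,[.43,-.262,.06]).astype(int); cv2.imwrite("pics/s12.png",cv2.resize(s["frame"][v-60:v+50,u-70:u+70,::-1],None,fx=5,fy=5))
E
```

```text
t 17.7667 z [ 0.0062  0.0009 -1.    ] fix deg [-0.0529  0.357   0.    ] jaw [ 0.6608 -0.7506  0.0034] grasp [ 0.4404 -0.2513  0.1293] tips [ 0.4405 -0.2513  0.1102]
pos [ 0.4393 -0.2515  0.2963] q [ 0.3629  0.5073  0.0643  2.1976 -0.0824  0.4336 -0.3551] F [-0.9826  1.034   0.1422] T [ 0.0187  0.0159 -0.0053] w 0.05558855999970768
```

View pics/s12.png

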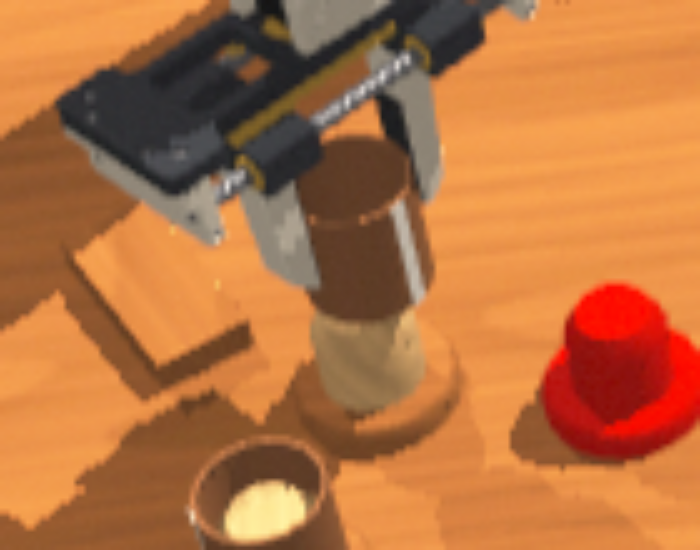

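View pics/w12.png

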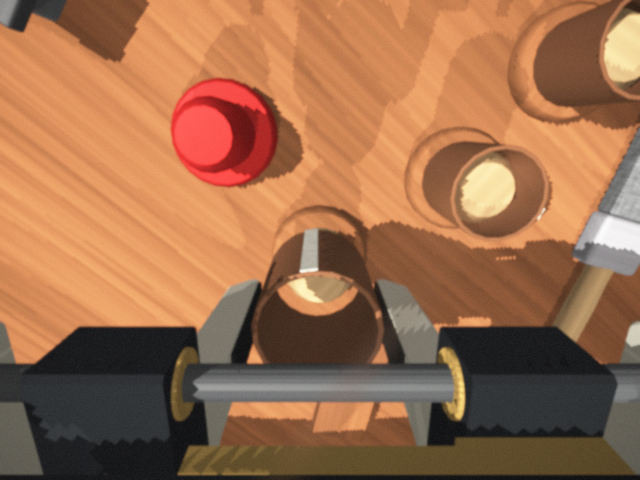

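{"name": "drive_tool", "arguments": {"commands": [[[-6.8,-9.5,0,0,0.35,0],[0,0,0,0,0,0],[0,0,0,0,0,0]]]}}

```text
clock: 18.12
position: [0.433, -0.2623, 0.3002]
orientation: [2.935, 1.109, 0.007]
wrist_force: [0.6, 0.2, 0.1]
grip_width: 0.0552
```

```bash
python3 tilt.py
```

```text
t 18.1167 z [ 0.0058 -0.0022 -1.    ] fix deg [0.1239 0.334  0.    ] jaw [ 0.6613 -0.7501  0.0055] grasp [ 0.434  -0.2626  0.1332] tips [ 0.4341 -0.2627  0.1141]
pos [ 0.433  -0.2623  0.3002] q [ 0.3853  0.5003  0.0661  2.1952 -0.0755  0.4419 -0.3368] F [0.598  0.2262 0.0916] T [-0.0199 -0.0194  0.0348] w 0.05520668876078005
```

{"name": "drive_tool", "arguments": {"commands": [[[-0.5,1,-8,0.1,0.5,0],[0,0,-8,0,0,0],[0,0,0,0,0,0],[0,0,0,0,0,0]]]}}

```text
clock: 18.45
position: [0.4323, -0.262, 0.2847]
orientation: [2.938, 1.107, -0.001]
wrist_force: [-0.2, -0.4, -0.6]
grip_width: 0.0555
```

```bash
python3 tilt.py
```

```text
t 18.45 z [ 0.0002 -0.0021 -1.    ] fix deg [0.1215 0.0092 0.    ] jaw [ 0.66   -0.7513  0.0017] grasp [ 0.4324 -0.2624  0.1177] tips [ 0.4324 -0.2624  0.0986]
pos [ 0.4323 -0.262   0.2847] q [ 0.3864  0.5275  0.0644  2.2059 -0.0768  0.4091 -0.3375] F [-0.1895 -0.4004 -0.5845] T [-0.0821 -0.0494  0.0123] w 0.05547016016769842
```

Nudge y by +1 and look with the wrist camera before going over the post.

{"name": "drive_tool", "arguments": {"commands": [[[0,1,-2,0.1,0,0],[0,0,-2,0,0,0],[0,0,0,0,0,0]]]}}

```text
clock: 18.7
position: [0.4324, -0.2607, 0.2799]
orientation: [-2.939, -1.108, 0.001]
wrist_force: [-0.1, -0.4, -1.6]
grip_width: 0.0554
```

```bash
python3 tilt.py;  python3 - <<'E'
from h import *
w=camera("wrist"); f=w["frame"][180:400,200:440,::-1]; cv2.imwrite("pics/w13.png",cv2.resize(f,None,fx=2.6,fy=2.6,interpolation=cv2.INTER_CUBIC))
s=camera("scene"); u,v=proj(s,[.43,-.262,.06]).astype(int); cv2.imwrite("pics/s13.png",cv2.resize(s["frame"][v-60:v+50,u-70:u+70,::-1],None,fx=5,fy=5))
E
```

```text
t 18.7 z [-0.0005  0.0002 -1.    ] fix deg [-0.0128 -0.0278 -0.    ] jaw [ 0.6602 -0.7511 -0.0005] grasp [ 0.4323 -0.2607  0.1129] tips [ 0.4323 -0.2607  0.0938]
pos [ 0.4324 -0.2607  0.2799] q [ 0.3874  0.5356  0.0605  2.2096 -0.0795  0.3989 -0.337 ] F [-0.0885 -0.408  -1.6497] T [ 0.0091 -0.0319 -0.0161] w 0.05543814377444468
```

View pics/s13.png

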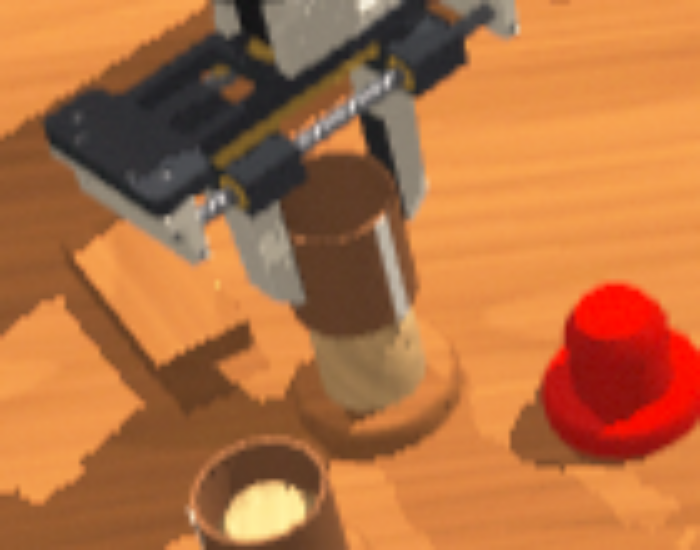

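View pics/w13.png

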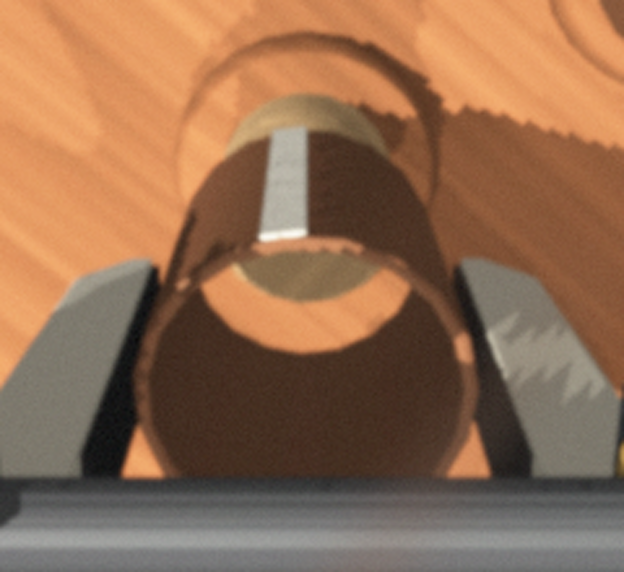

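```bash
cat > ov.py <<'E'
import sys
from h import *
from scipy.spatial.transform import Rotation as Ro
st=get_state(); p=st["position"]; zz=Ro.from_rotvec(st["orientation"]).as_matrix()[:,2]; g=p+.167*zz
zb=p[2]-.2137; out=[]
a=np.linspace(0,2*np.pi,60)
for n,(du,dv,k) in {"wrist":(95,85,4),"scene":(48,43,8)}.items():
    c=camera(n); u,v=proj(c,[g[0],g[1],.07]).astype(int)
    if n=="wrist": v=min(v,395)
    f=cv2.resize(c["frame"][v-dv:v+dv,u-du:u+du,::-1],(380,340) ,interpolation=cv2.INTER_CUBIC); kx=380/(2*du); ky=340/(2*dv)
    for (x,y,z,r,col) in [(g[0],g[1],zb,.0275,(0,0,255)),(g[0],g[1],zb,.025,(255,0,255)),(g[0],g[1],zb+.06,.0275,(0,255,255)),(.4325,-.261,.058,.0165,(255,0,0)),(.4325,-.261,.014,.037,(0,255,0))]:
        for q in a:
            w=proj(c,[x+r*np.cos(q),y+r*np.sin(q),z])-[u-du,v-dv]; cv2.circle(f,(int(w[0]*kx),int(w[1]*ky)),1,col,-1)
    out.append(f)
cv2.imwrite(sys.argv[1],np.hstack(out))
E
python3 ov.py pics/ov2.png
```

```text
(no output)
```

View pics/ov2.png

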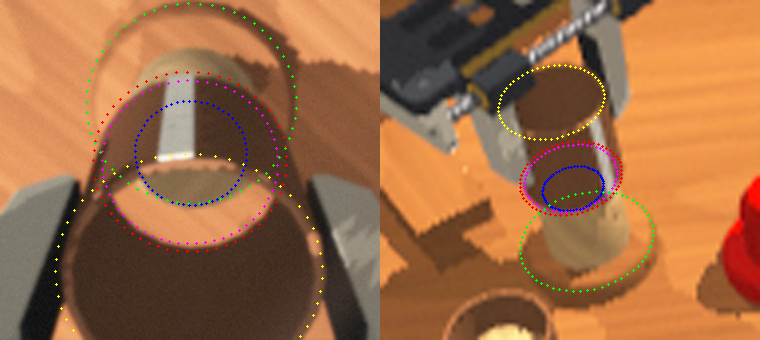

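{"name": "drive_tool", "arguments": {"commands": [[[0,0,-4,0,0,0],[0,0,-4,0,0,0],[0,0,-4,0,0,0],[0,0,-4,0,0,0],[0,0,0,0,0,0]]]}}

```text
clock: 19.32
position: [0.4325, -0.2609, 0.2631]
orientation: [2.939, 1.108, 0.001]
wrist_force: [0.3, 0.3, 0.4]
grip_width: 0.0557
```

```bash
python3 tilt.py; python3 ov.py pics/ov3.png
```

```text
t 19.3167 z [ 0.001  -0.0006 -1.    ] fix deg [0.0347 0.0594 0.    ] jaw [ 0.6601 -0.7512  0.0011] grasp [ 0.4327 -0.261   0.0961] tips [ 0.4327 -0.261   0.077 ]
pos [ 0.4325 -0.2609  0.2631] q [ 0.3925  0.5656  0.054   2.2198 -0.0826  0.3567 -0.3344] F [0.329  0.3434 0.4145] T [-0.0229 -0.0073 -0.0435] w 0.055650441239817036
```

View pics/ov3.png

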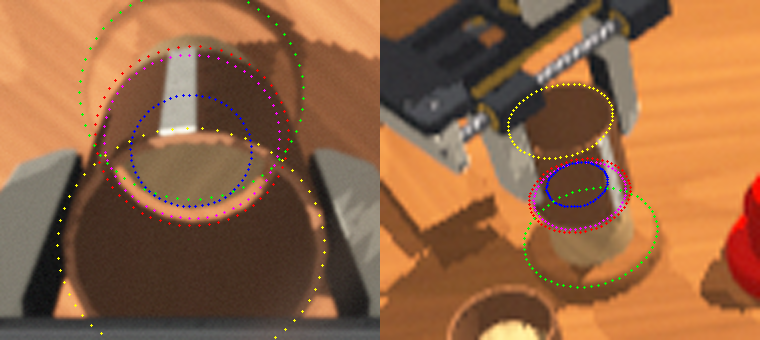

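{"name": "drive_tool", "arguments": {"commands": [[[0,0,-3,0,0,0],[0,0,-3,0,0,0],[0,0,-3,0,0,0],[0,0,-3,0,0,0],[0,0,0,0,0,0]]]}}

```text
clock: 19.83
position: [0.4328, -0.2611, 0.2507]
orientation: [2.938, 1.107, 0.002]
wrist_force: [-0.6, -0.3, -0.6]
grip_width: 0.0555
```

```bash
python3 tilt.py; python3 ov.py pics/ov4.png
```

```text
t 19.8333 z [ 0.002  -0.0011 -1.    ] fix deg [0.0619 0.1171 0.    ] jaw [ 0.6601 -0.7512  0.0022] grasp [ 0.4331 -0.2612  0.0837] tips [ 0.4331 -0.2613  0.0646]
pos [ 0.4328 -0.2611  0.2507] q [ 0.3962  0.5883  0.049   2.2263 -0.0846  0.3263 -0.3328] F [-0.5583 -0.3191 -0.5717] T [-0.043 -0.003  0.021] w 0.05547254731840435
```

View pics/ov4.png

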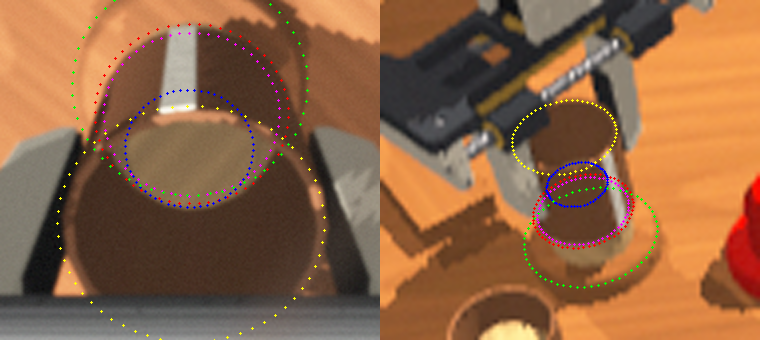

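{"name": "drive_tool", "arguments": {"commands": [[[0,0,-3,0,0.1,0],[0,0,-3,0,0,0],[0,0,-3,0,0,0],[0,0,-3,0,0,0],[0,0,0,0,0,0]]]}}

```text
clock: 20.35
position: [0.4329, -0.2612, 0.2382]
orientation: [2.938, 1.107, 0.001]
wrist_force: [-0.4, -0.0, -0.5]
grip_width: 0.0555
```

```bash
python3 tilt.py
```

```text
t 20.35 z [ 0.0011 -0.0016 -1.    ] fix deg [0.0913 0.0629 0.    ] jaw [ 0.66   -0.7512  0.0019] grasp [ 0.4331 -0.2614  0.0712] tips [ 0.4331 -0.2615  0.0521]
pos [ 0.4329 -0.2612  0.2382] q [ 0.3986  0.6117  0.0456  2.2317 -0.0859  0.298  -0.332 ] F [-0.4191 -0.0404 -0.4995] T [ 0.0231 -0.0294  0.0128] w 0.055452853186909866
```

{"name": "drive_tool", "arguments": {"commands": [[[0,0,-2.5,0,0,0],[0,0,-2,0,0,0],[0,0,-2,0,0,0],[0,0,0,0,0,0],[0,0,0,0,0,0]]]}}

```text
clock: 20.77
position: [0.4329, -0.2612, 0.2306]
orientation: [2.938, 1.107, 0.0]
wrist_force: [0.1, 0.2, 0.4]
grip_width: 0.0557
```

{"name": "drive_tool", "arguments": {"commands": [[[0,0,-1,0,0,0],[0,0,-0.5,0,0,0],[0,0,0,0,0,0]]]}}

```text
clock: 21.02
position: [0.4329, -0.2612, 0.2291]
orientation: [2.938, 1.107, 0.0]
wrist_force: [0.9, -0.2, -0.9]
grip_width: 0.0557
```

Now small steps, one at a time.

{"name": "drive_tool", "arguments": {"commands": [[[0,0,-0.5,0,0,0],[0,0,0,0,0,0]]]}}

```text
clock: 21.18
position: [0.4329, -0.2612, 0.2286]
orientation: [2.938, 1.107, 0.001]
wrist_force: [0.6, -0.6, -0.1]
grip_width: 0.0557
```

{"name": "drive_tool", "arguments": {"commands": [[[0,0,-0.4,0,0,0],[0,0,0,0,0,0]]]}}

```text
clock: 21.35
position: [0.433, -0.2612, 0.2283]
orientation: [2.938, 1.107, 0.001]
wrist_force: [-1.0, 0.5, -0.6]
grip_width: 0.0557
```

{"name": "drive_tool", "arguments": {"commands": [[[0,0,-0.3,0,0,0],[0,0,0,0,0,0]]]}}

```text
clock: 21.52
position: [0.433, -0.2612, 0.228]
orientation: [2.938, 1.107, 0.001]
wrist_force: [-0.2, 0.2, 0.4]
grip_width: 0.0553
```

{"name": "drive_tool", "arguments": {"commands": [[[0,0,-0.3,0,0,0],[0,0,0,0,0,0]]]}}

```text
clock: 21.68
position: [0.433, -0.2612, 0.2277]
orientation: [2.938, 1.107, 0.001]
wrist_force: [-0.5, 0.8, 0.5]
grip_width: 0.0555
```

{"name": "drive_tool", "arguments": {"commands": [[[0,0,-0.2,0,0,0],[0,0,0,0,0,0]]]}}

```text
clock: 21.85
position: [0.433, -0.2612, 0.2275]
orientation: [2.938, 1.107, 0.001]
wrist_force: [-0.3, 0.2, -0.6]
grip_width: 0.0554
```

{"name": "drive_tool", "arguments": {"commands": [[[0,0,-0.3,0,0,0],[0,0,0,0,0,0]]]}}

```text
clock: 22.02
position: [0.433, -0.2612, 0.2272]
orientation: [2.938, 1.107, 0.001]
wrist_force: [0.4, -0.3, -0.1]
grip_width: 0.0554
```

{"name": "drive_tool", "arguments": {"commands": [[[0,0,-0.3,0,0,0],[0,0,0,0,0,0]]]}}

```text
clock: 22.18
position: [0.433, -0.2612, 0.2268]
orientation: [2.938, 1.107, 0.001]
wrist_force: [-0.7, 0.2, -0.4]
grip_width: 0.0558
```

```bash
python3 tilt.py; python3 ov.py pics/ov5.png
```

```text
t 22.1833 z [ 0.0013 -0.0017 -1.    ] fix deg [0.0969 0.0717 0.    ] jaw [ 0.66   -0.7513  0.0021] grasp [ 0.4332 -0.2615  0.0598] tips [ 0.4332 -0.2616  0.0407]
pos [ 0.433  -0.2612  0.2268] q [ 0.4018  0.633   0.0412  2.2366 -0.0872  0.2716 -0.331 ] F [-0.6918  0.1563 -0.4267] T [-0.0033 -0.0069  0.014 ] w 0.05579506909644872
```

View pics/ov5.png

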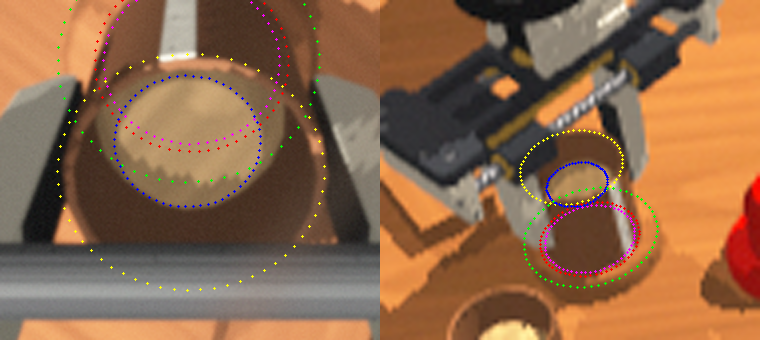

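{"name": "drive_tool", "arguments": {"commands": [[[0,0,-0.4,0,0,0],[0,0,0,0,0,0]]]}}

```text
clock: 22.45
position: [0.433, -0.2613, 0.2267]
orientation: [2.938, 1.107, 0.001]
wrist_force: [0.4, -0.3, 0.1]
grip_width: 0.0556
```

{"name": "drive_tool", "arguments": {"commands": [[[0,0,-0.3,0,0,0],[0,0,0,0,0,0]]]}}

```text
clock: 22.62
position: [0.4329, -0.2613, 0.2267]
orientation: [2.938, 1.107, 0.002]
wrist_force: [-0.6, 1.1, 0.3]
grip_width: 0.0556
```

{"name": "drive_tool", "arguments": {"commands": [[[0,0,-0.3,0,0,0],[0,0,0,0,0,0]]]}}

```text
clock: 22.78
position: [0.4329, -0.2613, 0.2267]
orientation: [2.938, 1.107, 0.002]
wrist_force: [-0.9, -0.1, 1.6]
grip_width: 0.0553
```

{"name": "drive_tool", "arguments": {"commands": [[[0,0,-0.4,0,0,0]]]}}

```text
clock: 22.87
position: [0.4329, -0.2613, 0.2265]
orientation: [2.937, 1.107, 0.002]
wrist_force: [-1.8, 1.2, 11.1]
grip_width: 0.0554
```

{"name": "drive_tool", "arguments": {"commands": [[[0,0,-0.5,0,0,0]]]}}

```text
clock: 22.95
position: [0.4329, -0.2613, 0.2264]
orientation: [2.937, 1.106, 0.002]
wrist_force: [-1.0, 0.7, 11.3]
grip_width: 0.0556
```

{"name": "drive_tool", "arguments": {"commands": [[[0,0,0.2,0,0,0]]]}}

```text
clock: 23.03
position: [0.4329, -0.2613, 0.2267]
orientation: [2.937, 1.106, 0.003]
wrist_force: [0.7, 0.3, -0.3]
grip_width: 0.0556
```

{"name": "drive_tool", "arguments": {"commands": [[[0,0,-0.25,0,0,0]]]}}

```text
clock: 23.12
position: [0.4329, -0.2613, 0.2265]
orientation: [2.937, 1.106, 0.003]
wrist_force: [-1.0, 0.7, 4.1]
grip_width: 0.0558
```

{"name": "drive_tool", "arguments": {"commands": [[[0,0,-0.15,0,0,0]]]}}

```text
clock: 23.2
position: [0.4329, -0.2613, 0.2264]
orientation: [2.937, 1.106, 0.003]
wrist_force: [-1.1, 0.6, 8.3]
grip_width: 0.0555
```

{"name": "drive_tool", "arguments": {"commands": [[[0,0,0.1,0,0,0]]]}}

```text
clock: 23.28
position: [0.4329, -0.2613, 0.2265]
orientation: [2.937, 1.106, 0.003]
wrist_force: [0.1, -0.1, 0.2]
grip_width: 0.0558
```

```bash
python3 tilt.py
```

```text
t 23.2833 z [ 0.0029 -0.0023 -1.    ] fix deg [0.1307 0.1676 0.    ] jaw [ 0.6597 -0.7515  0.0036] grasp [ 0.4334 -0.2617  0.0595] tips [ 0.4334 -0.2617  0.0404]
pos [ 0.4329 -0.2613  0.2265] q [ 0.4024  0.6333  0.0407  2.2373 -0.0876  0.2687 -0.3308] F [ 0.1267 -0.099   0.1833] T [0.0314 0.0453 0.0063] w 0.05579740817511334
```

{"name": "drive_tool", "arguments": {"commands": [[[0,0,-0.25,0,0,0]]]}}

```text
clock: 23.37
position: [0.4329, -0.2613, 0.2264]
orientation: [2.937, 1.106, 0.003]
wrist_force: [-1.0, 1.3, 10.2]
grip_width: 0.0556
```

{"name": "drive_tool", "arguments": {"commands": [[[0,0,-0.05,0,0,0],[0,0,0,0,0,0],[0,0,0,0,0,0],[0,0,0,0,0,0],[0,0,0,0,0,0]]], "claw": 76}}

```text
clock: 23.78
position: [0.433, -0.2613, 0.2257]
orientation: [2.937, 1.106, 0.003]
wrist_force: [-0.9, -0.7, -0.3]
grip_width: 0.0757
```

```bash
python3 tilt.py; python3 ov.py pics/ov6.png
```

```text
t 23.7833 z [ 0.0026 -0.0022 -1.    ] fix deg [0.1259 0.1503 0.    ] jaw [ 0.6598 -0.7514  0.0034] grasp [ 0.4335 -0.2617  0.0587] tips [ 0.4335 -0.2617  0.0396]
pos [ 0.433  -0.2613  0.2257] q [ 0.4025  0.635   0.0405  2.2373 -0.0876  0.2673 -0.3308] F [-0.901  -0.724  -0.3032] T [-0.0339  0.0417 -0.0226] w 0.07573210901292826
```

View pics/ov6.png

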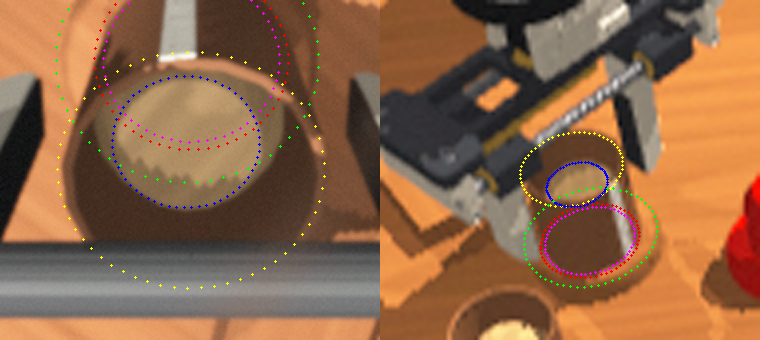

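Sleeve seated and released. Retreat straight up.

{"name": "drive_tool", "arguments": {"commands": [[[0,0,5,0,0,0],[0,0,10,0,0,0],[0,0,12,0,0,0],[0,0,15,0,0,0],[0,0,20,0,0,0]]]}}

```text
clock: 24.3
position: [0.432, -0.2608, 0.2887]
orientation: [-2.938, -1.107, 0.005]
wrist_force: [0.1, 0.1, -0.9]
grip_width: 0.0757
```

{"name": "drive_tool", "arguments": {"commands": [[[0,0,25,0,0,0],[0,0,25,0,0,0],[-10,0,25,0,0,0],[-10,0,25,0,0,0],[0,0,0,0,0,0]]]}}

```text
clock: 24.72
position: [0.4104, -0.2605, 0.4003]
orientation: [2.938, 1.107, 0.002]
wrist_force: [-0.1, -0.2, 0.4]
grip_width: 0.0758
```

```bash
python3 tilt.py;  python3 - <<'E'
from h import *
s=camera("scene"); a=cv2.resize(s["frame"][220:400,100:400,::-1],None,fx=2.6,fy=2.6); cv2.imwrite("pics/end_s.png",a)
w=camera("wrist"); cv2.imwrite("pics/end_w.png",w["frame"][:,:,::-1])
E
```

```text
t 24.7167 z [ 0.0015 -0.0012 -1.    ] fix deg [0.0689 0.0875 0.    ] jaw [ 0.6597 -0.7515  0.0019] grasp [ 0.4106 -0.2607  0.2333] tips [ 0.4106 -0.2607  0.2142]
pos [ 0.4104 -0.2605  0.4003] q [ 0.3707  0.3217  0.1013  2.1448 -0.0505  0.6753 -0.3441] F [-0.1035 -0.2185  0.3723] T [-0.0496 -0.0171  0.0076] w 0.07584979758160229
```

View pics/end_s.png

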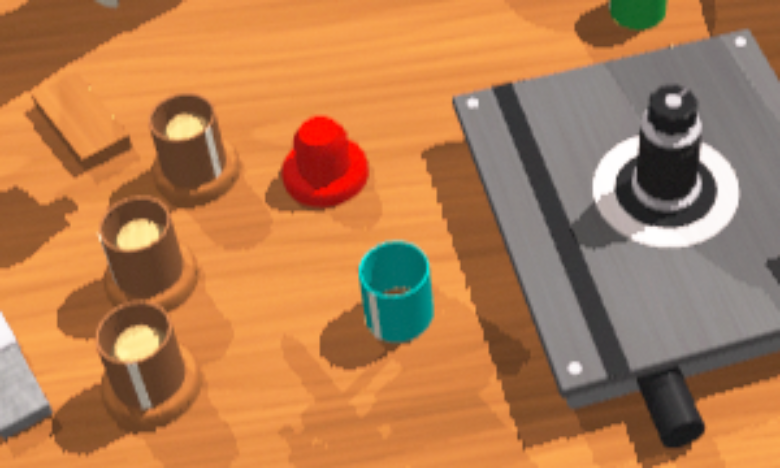

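View pics/end_w.png

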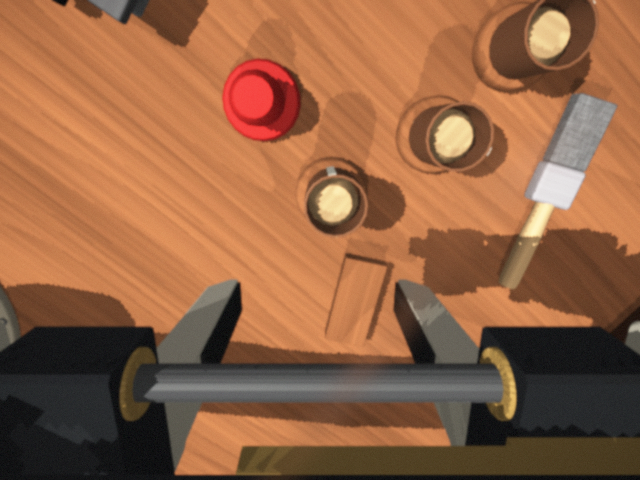

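The sleeve sits upright on post A's foot (wrist view 335,200), just like the two stored ones. The drum is bare and everything else is unmoved.

```bash
python3 -c "
from cell import *
print(hand_in())"
```

```text
the job is handed in; nothing more can be done
None
```

The sleeve is off the drum and seated on the empty wooden post, and I handed the job in at about 25 s.

- **Knob:** I turned it clockwise in two grips, about 195° and then about 125° by jaw angle. A picture after the first grip showed it turning with the jaws. A steady 0.37 N m on both grips and the small lift fit a loosening thread. The angle itself was not read out.
- **Lift-off:** I drew the sleeve straight up with a 7 N grip. The wrist showed no drag above about 1 N.
- **Placing:** I lowered it over the post with side forces of 2 N or less. It met the foot within about 1 mm of the expected height. I aimed for 5 N, but the readings ran from 4 to 11 N. The last one before opening was about 10 N, more than asked but under the 15 N that spoils the paper.
- **Last checks:** The scene and wrist pictures show the sleeve upright on the post and the drum bare. The stored sleeves, the red post and the coloured look-alikes look unmoved. The bust and plinth were outside the final views, but the arm did not go near them.
- **Disagreement:** The scene camera put the post 2–3 mm from where the wrist camera did. I used the wrist camera for the post, and the gripper closing on the knob for the drum's axis.

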